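# Crank a board holder snug on a circuit board

## Robot

A 6-joint arm with a two-finger parallel gripper is mounted at the origin on the work surface. World frame = base frame: x ahead of the robot, y to its left, z up, the work surface at z = 0. Lengths are in mm, angles in degrees, forces in N, time in s.
With the tool pointing down it reaches from about 300 to 850 mm from the base axis. Payload 4.2 kg.
Tool frame: the origin (TCP) lies at the centre of the arm's flange, where the gripper is bolted on; the fingertips stand 191 mm ahead of it and the grasp point (between the pads) lies 172 mm ahead of it; z points along the fingers, x is the direction in which the jaws open and shut, and the axes are right-handed (so a half turn about z gives the same grasp; the last joint's range is limited). The gripper opens to 91 mm and grips with 3 to 60 N. Pads are 32 mm wide; open, the fingers measure 118 mm over their backs; the gripper's body (76 mm by 178 mm) begins 60 mm behind the grasp point.
Start: joints at [66.692, 18.312, 89.639, -0, 72.044, -1.146], TCP at [216.902, 532.519, 404.776] pointing down, gripper open.
Joint ranges: [-177.97, 177.97], [-48.28, 115.42], [12.27, 149.76], [-77.06, 257.06], [2.81, 150.46], [-146.56, 146.56]. Speed limits (degrees/s): [147.25, 147.25, 180, 180, 180, 180].

## Interface

Orientations are given as [roll, pitch, yaw] about the fixed x, y, z axes, in that order (R = Rz(yaw) Ry(pitch) Rx(roll)).
In Python, from workcell import telemetry, imaging, env gives the robot as it stands. The module is installed in compiled form; this text tells all that it offers.
- The arm moves only by the tool jog_arm, never from a script. Its argument "series" is a list of rows, each a list of 3 entries, a list of its own where there are three numbers: the shift along the world's x, y, z in mm, then the turn, a rotation vector about the world's x, y, z in rad, then the opening, from 0 (shut) to 1 (fully open). In form: [[[x, y, z], [ax, ay, az], jaw], ...]. A call has exactly 5 rows; each row is the pose to reach, as a shift and turn from the pose measured when the call began; what a row does not reach only later rows make up. A row lasts 1/12 s, in which the tool goes at most 41.7 mm and 7.16 degrees, less where a joint would pass 70% of its speed; a pose out of reach is approached as far as the arm can. A call with a gripper value outside its range is refused whole. The fingers move at their own pace and stop on an object; "squeeze" is the grip in N (left out, the last holds). Time passes only in rows, so rows that repeat a pose let the fingers close, or fill a call up. It gives the time, the measured TCP pose, the force and the opening at its end, in the units of the state.
- telemetry.state(): the state, without advancing time (a new reading comes with each control period).
- imaging.grab_frame(name): name is "scene" or "top" or "wrist"; returns a dict with "pixels" (480x640x3 uint8, red, green, blue), "fov_y" (degrees; the focal length in pixels is half the picture's height over the tangent of half this angle, whatever the lens; pixels are square), "cx", "cy" (the principal point, pixels), "R" (3x3) and "t" (3): a world point X has camera coordinates R X + t; the wrist camera has in their place "T_tool_cam" (4x4, takes a point from camera to tool coordinates, whose origin is the TCP and whose axes are the tool frame's). Camera axes: x right, y down, z forward; pixel columns grow to the right and rows downward; lengths in mm; the calibration is good to about 2 mm. A picture is of the moment at which its call begins: read the wrist's pose just before it. There is no depth.
- env.job_done(): hands the job in, once; it reports no verdict.
The state is a dict: "time_s": time; "qpos": joint angles; "qvel": joint speeds; "effort": joint torques, N m; "ee_pos": TCP position; "ee_rot": TCP orientation; "force": force on the tool from outside, world axes, zero at the start; "torque": the same for the moment, N m; "gripper_width": finger opening in mm.
Only numpy, scipy, OpenCV 4.12 (cv2) and the standard library are available. Lean on these libraries where they do the work, as an engineer would, in place of code of your own. Each camera call takes 0.05 s, during which the arm holds its last target.

## Task

Swing the folded crank handle of the board holder's handwheel up until it stands fully upright, then wind the handwheel clockwise until the board is squared up and held snugly between the moving jaw and the rear rail, by feel and not so hard that the board is bowed. Work only with the handwheel: do not touch the board or the jaw, leave everything else on the bench where it is, and let go of the handle, leaving it standing up.

Things in the scene. Friction and masses are not known exactly. Their poses are not given: they have to be found in the camera images.
- holder: Circuit-board holder fixed to the bench: aluminium base plate 200 x 440 mm, 14 mm high. Origin: on the bench under the handwheel's upright axis. +y runs along its two guide rods from the handwheel past the moving jaw to the rear rail; x is across, z up. It is fixed, but stands elsewhere each time.
- wheel_hub (a point): Centre of the top face of the handwheel, an aluminium disc 130 mm across and 12 mm thick, lying level with its face 90 mm above the bench. z is up along the axis; x turns with the wheel and points from the axis to the hinge of the folding handle, 52 mm away. Its starting angle varies.
- wheel (a joint): Angle of the handwheel, rad; grows clockwise seen from above, which closes the jaw by 10 mm per radian (rack and pinion). A friction brake drags all the time with 0.38 N m, about 7 N at the handle, and holds the wheel, clamped board included, wherever it is left. The board is clamped after 0.65 to 1.75 turns.
- handle (a joint): Angle of the folding handle about its hinge, rad: 0 = folded flat on the wheel, pointing inward across the axis; 1.571 = standing upright on the wheel, at its stop. Hinge friction 0.15 N m (3 to 4 N at the grip); it stays where it is left.
- handle_hinge (a point): Hinge of the handle, 52 mm from the wheel's axis and 12 mm above the wheel's face (102 mm above the bench). The hinge line is level and tangential to the wheel.
- grip_middle (a point): Middle of the handle's black round grip, 20 mm in diameter and 60 mm long, spinning freely on its pin; 42 mm from the hinge. Folded, the grip lies level, its axis 12 mm above the wheel's face (underside 2 mm clear) and its free end past the wheel's axis; upright, its free end is 174 mm above the bench.
- jaw: Moving jaw, an aluminium bridge 200 mm wide, 24 mm thick, 64 mm high. Origin: bench level, under its middle. Its face, 18 mm from the origin towards +y, is a stiff rubber cushion giving 1 mm per 20 N; each 10 N of clamping adds 2 N at the handle. Snug is 10 to 35 N of clamping, best 20 N: the handle then needs about 4 N more than the running drag.
- board: Circuit board on an aluminium base plate, 160 (x) x 100 (y) x 8 mm, about 0.4 kg, parts on it up to 40 mm above its underside; loose. Origin: centre of its underside. It starts between jaw and rail, clear of both and slightly askew; the closing jaw pushes it along the support strips to the rail and squares it.
- driver: Screwdriver lying on the bench, 170 mm long; leave alone.
- spool: Solder spool standing flat, 56 mm across, 40 mm high, origin under its centre; leave alone.
- flux: Small flux jar, 42 mm across, 36 mm high, origin under its centre; leave alone.
- cutters: Side cutters lying flat, about 120 mm long, 12 mm high; leave alone.
- meter: Hand-held multimeter lying on its back, 85 x 165 x 37 mm; leave alone.
- tray: Divided parts tray, 130 x 90 x 30 mm; leave alone.
- heatsink: Finned aluminium heat sink, 60 x 60 x 30 mm; leave alone.
- bed (a point): Point of the holder midway between the two fixed support strips on which the board lies, at their top, 45 mm above the bench, 200 mm from the wheel's axis along the holder's +y. Beyond the board the rear rail (aluminium bar 64 mm high with two thumb screws) is locked on the guide rods; its clamping face stands anywhere 270 to 300 mm from the wheel's axis along +y and is not measured.

How it is judged:
By the outcome, as a careful person would: the job done as asked, in the order asked, and still so for the second after the job is handed in, with the robot touching nothing.
It also fails if it takes over 72 s, if anything falls off the work surface, if the arm or the gripper's body presses on something with over 40 N, if the wrist force passes 120 N, or if a joint passes its speed limit or range.

## Working session

There is one attempt and no reset: what is moved stays moved. The work goes in short steps, Python scripts to look and compute and a tool call to move; the robot and the scene stay as the last step left them, time stands still between calls to the robot, and variables do not carry over. Pictures are saved under pics/ and viewed, and the job is handed in when it is done.

Besides the shell and the picture viewer there is one more tool, called after ">>>" by a JSON object that holds its "op" and its "data", one argument or row to a line. jog_arm: Moves the arm, as the interface text tells. Its arguments: {"type":"object","properties":{"series":{"type":"array"},"squeeze":{"type":"number"}},"required":["series"]}

```bash
mkdir -p pics; cat > h.py <<'E'
import numpy as np, cv2
from workcell import telemetry, imaging, env
from scipy.spatial.transform import Rotation as Ro
def grab(n,fn=None):
    s=telemetry.state(); f=imaging.grab_frame(n)
    if fn: cv2.imwrite('pics/'+fn,cv2.cvtColor(np.asarray(f['pixels']),cv2.COLOR_RGB2BGR))
    return s,f
def cam(s,f):
    foc=240/np.tan(np.radians(f['fov_y'])/2)
    K=np.array([[foc,0,f['cx']],[0,foc,f['cy']],[0,0,1]])
    if 'T_tool_cam' in f:
        Rt=Ro.from_euler('xyz',s['ee_rot'],degrees=True).as_matrix()
        T=np.array(f['T_tool_cam']); Rc=Rt@T[:3,:3]; C=Rt@T[:3,3]+np.array(s['ee_pos'])
    else:
        R=np.array(f['R']);Rc=R.T;C=-R.T@np.array(f['t'])
    return K,Rc,C
def onplane(s,f,uv,z):
    K,Rc,C=cam(s,f); d=Rc@np.linalg.inv(K)@np.array([uv[0],uv[1],1.]); return C+d*(z-C[2])/d[2]
def proj(s,f,X):
    K,Rc,C=cam(s,f); p=K@(Rc.T@(np.array(X,float)-C)); return p[:2]/p[2]
E
python3 - <<'E'
from h import *
s=telemetry.state()
for k,v in s.items(): print(k,np.round(v,3))
for n in ['scene','top','wrist']:
    s,f=grab(n,n+'0.png'); K,Rc,C=cam(s,f); print(n,K[0,0],C.round(0),Rc.round(2).tolist())
E
```

```text
time_s 0.0
qpos [ 6.6694e+01  1.8353e+01  8.9705e+01  1.0000e-03  7.2042e+01 -1.1440e+00]
qvel [0.061 0.025 0.025 0.001 0.024 0.033]
effort [ 2.0000e-03 -4.1247e+01 -2.3197e+01  7.3000e-02  4.6000e-02 -0.0000e+00]
ee_pos [216.827 532.391 403.917]
ee_rot [-1.79997e+02  1.00000e-01  6.78380e+01]
force [-0.287  1.174  0.368]
torque [0.013 0.002 0.021]
gripper_width 91.133
scene 466.42790706222473 [1137.  352.  816.] [[-0.53, 0.62, -0.57], [0.85, 0.39, -0.37], [-0.01, -0.68, -0.73]]
top 608.0290520436031 [ 393.  -27. 1399.] [[-0.02, -0.99, 0.14], [-1.0, 0.02, 0.0], [-0.0, -0.14, -0.99]]
wrist 418.92156537755886 [153. 559. 385.] [[0.38, 0.9, 0.23], [0.93, -0.37, -0.09], [-0.0, 0.25, -0.97]]
```

View pics/scene0.png

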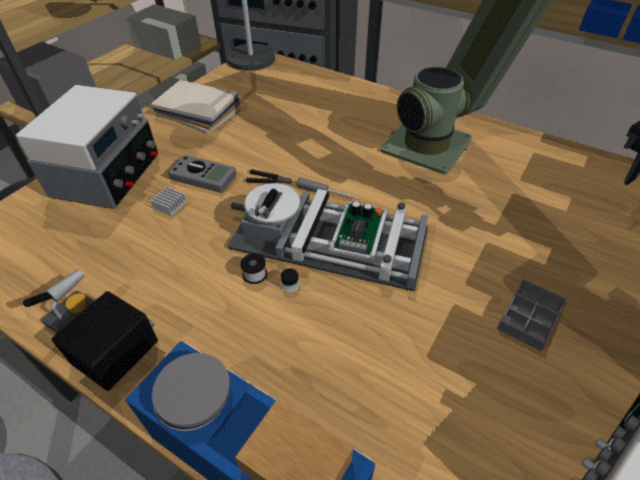

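View pics/top0.png

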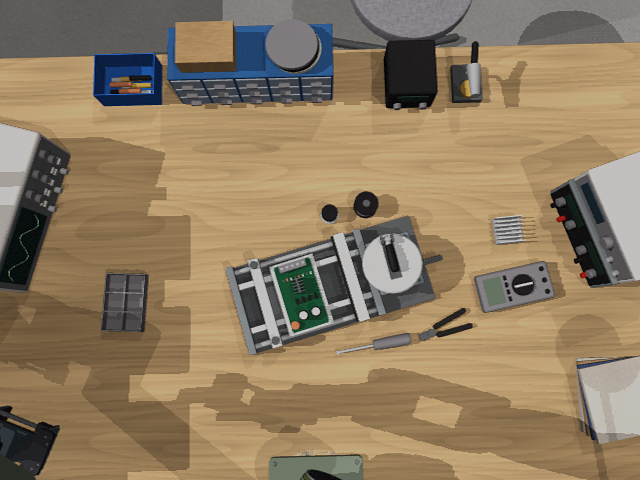

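View pics/wrist0.png

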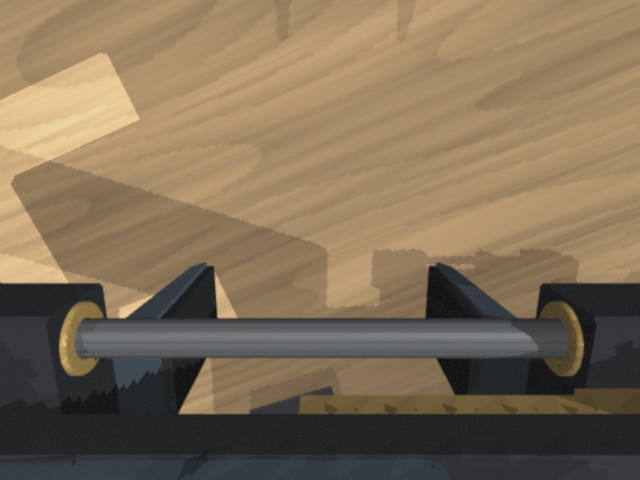

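The overview pictures show the wheel at about (392,263) in the top view, with the dark handle lying across it. The board is at about (303,293), with the jaw between the wheel and the board. I'll zoom in and measure.

```bash
python3 - <<'E'
from h import *
s,f=grab('top'); im=cv2.cvtColor(np.asarray(f['pixels']),cv2.COLOR_RGB2BGR)
c=cv2.resize(im[200:360,220:460],None,fx=3.3,fy=3.3,interpolation=cv2.INTER_CUBIC); cv2.imwrite('pics/topz.png',c)
hsv=cv2.cvtColor(im,cv2.COLOR_BGR2HSV)
m=((hsv[...,1]<40)&(hsv[...,2]>185)).astype(np.uint8)*255
m[:, :355]=0;m[:,435:]=0;m[:220]=0;m[310:]=0
m=cv2.morphologyEx(m,cv2.MORPH_OPEN,np.ones((3,3)))
cs,_=cv2.findContours(m,cv2.RETR_EXTERNAL,cv2.CHAIN_APPROX_NONE)
c0=max(cs,key=cv2.contourArea); h=cv2.convexHull(c0); e=cv2.fitEllipse(h); print(e)
print('wheel',onplane(s,f,e[0],90))
# handle dark
d=(hsv[...,2]<75).astype(np.uint8)*255
mm=np.zeros_like(d); cv2.circle(mm,(int(e[0][0]),int(e[0][1])),27,255,-1); d&=mm
ys,xs=np.nonzero(d); P=np.c_[xs,ys].astype(np.float32); print(len(P),cv2.minAreaRect(P), cv2.boxPoints(cv2.minAreaRect(P)))
s,f=grab('scene'); im=cv2.cvtColor(np.asarray(f['pixels']),cv2.COLOR_RGB2BGR)
cv2.imwrite('pics/scz.png',cv2.resize(im[165:295,215:435],None,fx=3.6,fy=3.6,interpolation=cv2.INTER_CUBIC))
E
```

```text
((391.6355285644531, 263.06939697265625), (56.367958068847656, 57.90644836425781), 96.4554214477539)
wheel [ 515.55242    -175.56054038   90.        ]
322 ((390.77313232421875, 255.33460998535156), (37.5380859375, 11.840283393859863), 74.74488067626953) [[380.1231  238.7846 ]
 [391.5462  235.66922]
 [401.42316 271.8846 ]
 [390.00006 275.     ]]
```

View pics/topz.png

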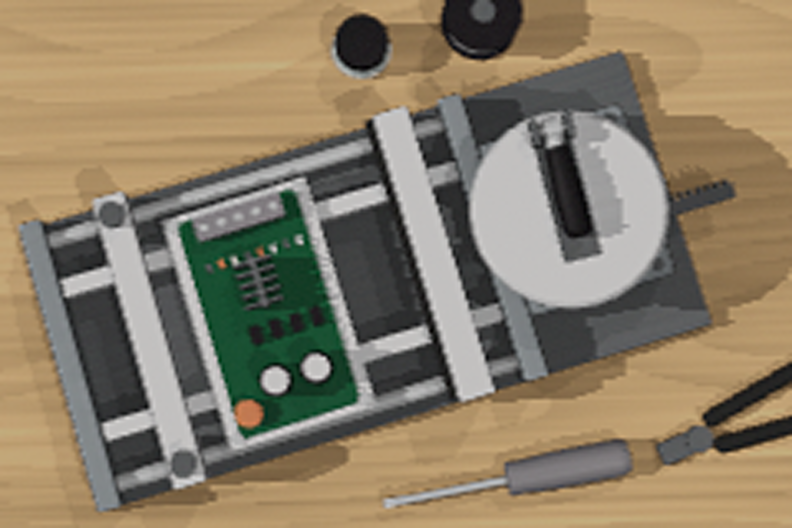

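View pics/scz.png

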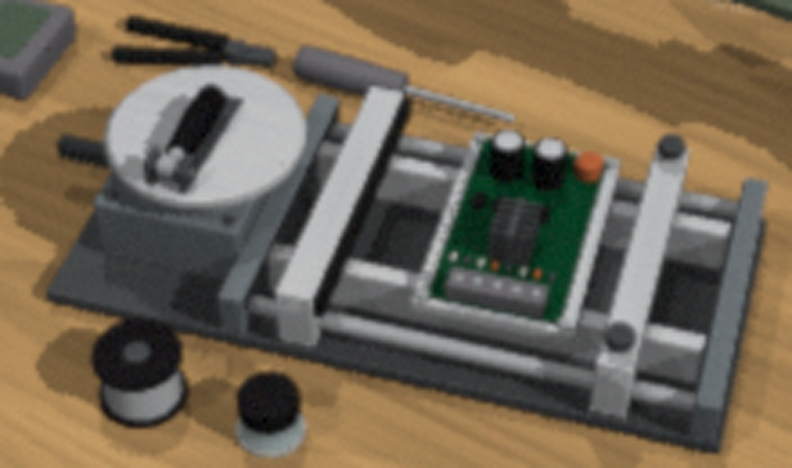

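The zoomed top view shows the hinge fork at top-px ≈(387.3,239.4). The black grip runs from about (388,245) to (395,270), so it points inward from the hinge. I'll turn that into positions and cross-check with the scene camera.

```bash
python3 - <<'E'
from h import *
s,f=grab('top')
w=onplane(s,f,(391.64,263.07),90); print('wheel top',w.round(1))
g0=onplane(s,f,(388.2,244.8),102); g1=onplane(s,f,(394.8,270.3),102); hg=onplane(s,f,(387.3,239.4),102)
print('grip',g0.round(1),g1.round(1),'hinge',hg.round(1), np.linalg.norm(hg[:2]-w[:2]))
d=g0-g1; print('ang grip',np.degrees(np.arctan2(d[1],d[0])),'ang hinge',np.degrees(np.arctan2(*(hg-w)[1::-1])))
# holder direction from jaw edge & base edge: jaw left edge (380,120)->(462,395) in zoom at z=64
a=onplane(s,f,(220+392/3.3,200+112/3.3),64);b=onplane(s,f,(220+477/3.3,200+393/3.3),64);d=a-b
print('jaw dir',np.degrees(np.arctan2(d[1],d[0])), 'mid',(a+b)/2)
s2,f2=grab('scene'); im=cv2.cvtColor(np.asarray(f2['pixels']),cv2.COLOR_RGB2BGR)
hsv=cv2.cvtColor(im,cv2.COLOR_BGR2HSV)
m=((hsv[...,1]<40)&(hsv[...,2]>150)).astype(np.uint8)*255
m[:, :240]=0;m[:,302:]=0;m[:180]=0;m[226:]=0
m=cv2.morphologyEx(m,cv2.MORPH_OPEN,np.ones((3,3)))
cs,_=cv2.findContours(m,cv2.RETR_EXTERNAL,cv2.CHAIN_APPROX_NONE)
h=cv2.convexHull(max(cs,key=cv2.contourArea)); 
P=np.array([onplane(s2,f2,p[0],90)[:2] for p in h],np.float32); print('scene circ',cv2.minEnclosingCircle(P)); print(P.min(0),P.max(0))
for X in [w,hg,g0,g1]: print(proj(s2,f2,X).round(1), ((proj(s2,f2,X)-[215,165])*3.6).round(0))
E
```

```text
wheel top [ 515.6 -175.6   90. ]
grip [ 554.  -168.4  102. ] [ 498.8 -180.3  102. ] hinge [ 565.7 -167.   102. ] 50.91463346041805
ang grip 12.147375619170928 ang hinge 9.720831272344862
jaw dir 15.04222726220992 mid [491.51758882 -89.33408879  64.        ]
scene circ ((520.398193359375, -174.83804321289062), 65.5401840209961)
[ 455.48578 -237.30481] [ 574.1976  -109.77118]
[272.3 200. ] [206. 126.]
[261.6 210.1] [168. 163.]
[264.3 206.9] [177. 151.]
[274.5 191.3] [214.  95.]
```

>>> {"op": "jog_arm", "data": {
  "series": [
    [[293,-708,0],[0,0,-2.566],1],
    [[293,-708,0],[0,0,-2.566],1],
    [[293,-708,0],[0,0,-2.566],1],
    [[293,-708,0],[0,0,-2.566],1],
    [[293,-708,0],[0,0,-2.566],1]
  ]
}}

```text
time_s: 0.77
ee_pos: [296.7, 338.3, 404.7]
ee_rot: [180.0, -0.0, 31.7]
force: [0.5, 0.1, -0.1]
gripper_width: 91.5
```

>>> {"op": "jog_arm", "data": {
  "series": [
    [[213,-514,0],[0,0,-1.932],1],
    [[213,-514,0],[0,0,-1.932],1],
    [[213,-514,0],[0,0,-1.932],1],
    [[213,-514,0],[0,0,-1.932],1],
    [[213,-514,0],[0,0,-1.932],1]
  ]
}}

```text
time_s: 1.18
ee_pos: [376.2, 145.5, 405.1]
ee_rot: [-180.0, -0.1, -4.1]
force: [1.0, 0.5, 0.1]
gripper_width: 91.7
```

>>> {"op": "jog_arm", "data": {
  "series": [
    [[133,-322,0],[0,0,-1.309],1],
    [[133,-322,0],[0,0,-1.309],1],
    [[133,-322,0],[0,0,-1.309],1],
    [[133,-322,0],[0,0,-1.309],1],
    [[133,-322,0],[0,0,-1.309],1]
  ]
}}

```text
time_s: 1.6
ee_pos: [455.5, -47.4, 405.2]
ee_rot: [-180.0, -0.1, -40.0]
force: [0.4, 0.6, 0.5]
gripper_width: 91.2
```

>>> {"op": "jog_arm", "data": {
  "series": [
    [[54,-129,0],[0,0,-0.68],1],
    [[54,-129,0],[0,0,-0.68],1],
    [[54,-129,0],[0,0,-0.68],1],
    [[54,-129,0],[0,0,-0.68],1],
    [[54,-129,0],[0,0,-0.68],1]
  ]
}}

```text
time_s: 2.02
ee_pos: [510.8, -180.2, 404.7]
ee_rot: [-179.9, -0.2, -76.0]
force: [0.0, 0.4, 0.6]
gripper_width: 91.0
```

```bash
python3 - <<'E'
from h import *
s,f=grab('wrist','w1.png'); print(s['time_s'],s['ee_pos'],s['ee_rot'],s['qpos'])
for X in [[516,-175,90],[566.7,-165,102],[510,-176,102]]: print(proj(s,f,X))
E
```

```text
2.0167 [ 510.75492823 -180.15949221  404.67885491] [-1.79946194e+02 -1.59012979e-01 -7.59914059e+01] [-20.61921975  15.27609924  94.03009597  -0.10633293  70.55920269
  55.40738477]
[315.46758859 227.80324977]
[318.84095033 155.44727379]
[314.63658668 239.94905634]
```

View pics/w1.png

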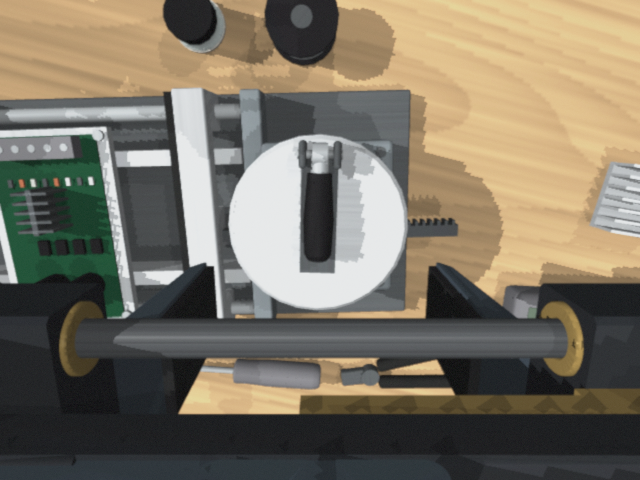

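The wrist view is clear. The wheel's rim spans columns 229–407 and rows 135–309, the grip runs from (320,172) to (319,262), and the hinge is at about (320,152). I'll fit these to get positions.

```bash
python3 - <<'E'
from h import *
s,f=grab('wrist'); im=cv2.cvtColor(np.asarray(f['pixels']),cv2.COLOR_RGB2BGR)
hsv=cv2.cvtColor(im,cv2.COLOR_BGR2HSV)
m=((hsv[...,1]<40)&(hsv[...,2]>190)).astype(np.uint8)*255
m[:, :226]=0;m[:,410:]=0;m[:132]=0;m[312:]=0
m=cv2.morphologyEx(m,cv2.MORPH_OPEN,np.ones((7,7)))
cs,_=cv2.findContours(m,cv2.RETR_EXTERNAL,cv2.CHAIN_APPROX_NONE)
h=cv2.convexHull(max(cs,key=cv2.contourArea))
P=np.array([onplane(s,f,p[0],90)[:2] for p in h])
A=np.c_[2*P,np.ones(len(P))]
for it in range(4):
    q=np.linalg.lstsq(A,(P**2).sum(1),rcond=None)[0]; r=np.sqrt(q[2]+q[:2]@q[:2]); res=np.linalg.norm(P-q[:2],axis=1)-r
    print(q[:2].round(1),r.round(1),np.abs(res).max().round(1),len(P)); k=np.abs(res)<1.5; P=P[k];A=A[k]
d=(hsv[...,2]<45).astype(np.uint8)*255; d[:, :295]=0; d[:,345:]=0; d[:165]=0; d[272:]=0
d=cv2.morphologyEx(d,cv2.MORPH_OPEN,np.ones((5,5)))
ys,xs=np.nonzero(d); R=cv2.minAreaRect(np.c_[xs,ys].astype(np.float32)); B=cv2.boxPoints(R); print(R,B)
mid=[np.mean(B[B[:,1].argsort()[:2]],0),np.mean(B[B[:,1].argsort()[2:]],0)]
g=[onplane(s,f,p,102)[:2] for p in mid]; print(g, np.linalg.norm(g[0]-g[1])); d=g[0]-g[1]; print(np.degrees(np.arctan2(d[1],d[0])))
hg=onplane(s,f,(320.5,151),106)[:2]; print('hinge',hg); d=hg-q[:2]; print(np.linalg.norm(d),np.degrees(np.arctan2(d[1],d[0])))
E
```

```text
[ 517.2 -175.3] 63.2 1.1 57
[ 517.2 -175.3] 63.2 1.1 57
[ 517.2 -175.3] 63.2 1.1 57
[ 517.2 -175.3] 63.2 1.1 57
((321.0, 217.0), (86.0, 28.0), 90.0) [[307. 174.]
 [335. 174.]
 [335. 260.]
 [307. 260.]]
[array([ 554.31528911, -167.46613457]), array([ 495.97303372, -181.78873371])] 60.07458372816326
13.79292999085657
hinge [ 568.98786091 -163.52427261]
53.15335581886694 12.808282327464175
```

>>> {"op": "jog_arm", "data": {
  "series": [
    [[0.5,3.5,-25],[0,0,-0.009],1],
    [[0.5,3.5,-55],[0,0,-0.009],1],
    [[0.5,3.5,-85],[0,0,-0.009],1],
    [[0.5,3.5,-105],[0,0,-0.009],1],
    [[0.5,3.5,-116],[0,0,-0.009],1]
  ]
}}

```text
time_s: 2.53
ee_pos: [509.0, -172.8, 286.2]
ee_rot: [179.8, 0.1, -75.7]
force: [0.0, 0.3, 0.1]
gripper_width: 91.2
```

```bash
python3 - <<'E'
from h import *
s,f=grab('wrist','w2.png'); print(s['time_s'],s['ee_pos'],s['ee_rot'],s['force'])
s,f=grab('scene'); cv2.imwrite('pics/s2.png',cv2.resize(np.asarray(f['pixels'])[130:280,180:420,::-1],None,fx=3.3,fy=3.3))
E
```

```text
2.5333 [ 508.95440153 -172.7618214   286.19830872] [ 1.79769651e+02  1.30321225e-01 -7.57246623e+01] [0.01274227 0.26230581 0.05265794]
```

View pics/w2.png

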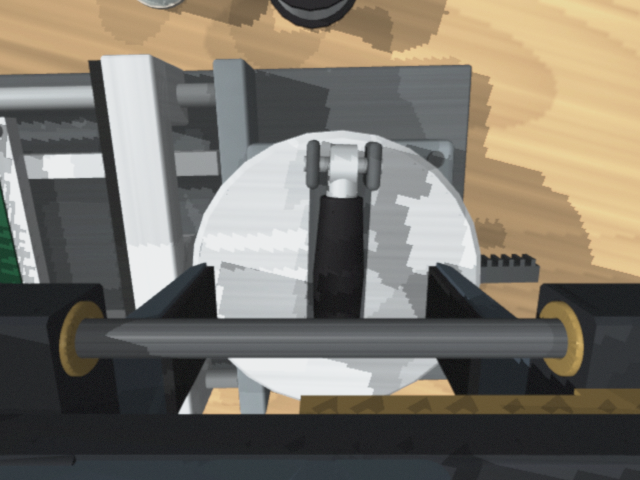

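View pics/s2.png

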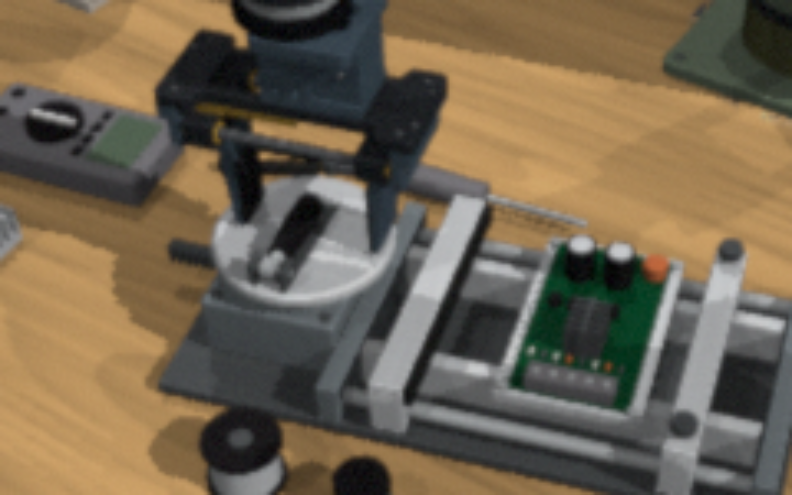

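The tool sits over the wheel. The grip centre is at about column 340, but the finger midline is at about 321, so the fingers are off sideways by several mm. I'll check the state and the camera offset.

```bash
python3 - <<'E'
from h import *
for i in range(3):
    s,f=grab('wrist'); print(s['time_s'],s['ee_pos'],s['ee_rot'],s['qvel'].round(2) if hasattr(s['qvel'],'round') else s['qvel'])
T=np.array(f['T_tool_cam']); print(T.round(3),f['cx'],f['cy'])
# tool x=0 plane col for points at z 102
Rt=Ro.from_euler('xyz',s['ee_rot'],degrees=True).as_matrix()
for l in ([0,-30,184],[0,0,184],[0,30,184],[45,0,190],[-45,0,190]):
    X=Rt@np.array(l,float)+s['ee_pos']; print(l,X.round(1),proj(s,f,X).round(1))
E
```

```text
2.6333 [ 509.23379741 -172.90245595  286.85524077] [ 1.79761170e+02  1.41030922e-01 -7.57784365e+01] [-0.15 -1.83 -3.23  0.    1.33  0.76]
2.6833 [ 509.85770191 -173.23989128  288.37344246] [ 1.79916780e+02  2.96460405e-02 -7.58178760e+01] [-0.09 -1.37 -2.23 -0.21  0.11  0.68]
2.7333 [ 510.26602027 -173.50384084  289.37849262] [-1.79967245e+02 -4.89366143e-02 -7.58584848e+01] [-0.32 -0.67 -1.32 -0.02  0.07  0.45]
[[ 1.0000e+00 -1.0000e-03 -0.0000e+00 -5.2900e-01]
 [ 1.0000e-03  9.6900e-01  2.4700e-01 -7.0013e+01]
 [ 0.0000e+00 -2.4700e-01  9.6900e-01  1.9292e+01]
 [ 0.0000e+00  0.0000e+00  0.0000e+00  1.0000e+00]] 320.9327586085924 243.21127795470832
[0, -30, 184] [ 539.5 -166.3  105.4] [322.4 238.3]
[0, 0, 184] [ 510.4 -173.6  105.4] [322.4 307.3]
[0, 30, 184] [ 481.3 -181.   105.4] [322.4 370.8]
[45, 0, 190] [ 521.4 -217.3   99.4] [425.6 301.8]
[-45, 0, 190] [ 499.4 -130.    99.3] [219.2 302. ]
```

```bash
python3 - <<'E'
from h import *
s,f=grab('wrist'); im=cv2.cvtColor(np.asarray(f['pixels']),cv2.COLOR_RGB2BGR)
print(s['ee_pos'],s['ee_rot'],s['qvel'])
hsv=cv2.cvtColor(im,cv2.COLOR_BGR2HSV)
for r in (205,220,240,260,280,300):
    v=hsv[r,280:400,2]; x=np.nonzero(v<50)[0]+280; print(r,x.min(),x.max(), [onplane(s,f,(c,r),102)[:2].round(1).tolist() for c in (x.min(),x.max())])
cv2.imwrite('pics/w3.png',im)
# wheel rim
m=((hsv[...,1]<40)&(hsv[...,2]>150)).astype(np.uint8)
for r in (170,190,210,230,250):
    x=np.nonzero(m[r,185:500])[0]+185; print(r,x.min(),x.max())
E
```

```text
[ 510.48265649 -173.68907706  289.90223747] [-1.79901325e+02 -9.37703317e-02 -7.58911166e+01] [-0.28243152 -0.45811803 -0.54854864  0.007928   -0.09174092  0.4158376 ]
205 315 356 [[551.8, -160.5], [555.8, -176.7]]
220 314 356 [[545.7, -161.6], [549.9, -178.3]]
240 312 356 [[537.3, -162.8], [541.7, -180.5]]
260 310 357 [[528.7, -164.1], [533.5, -183.2]]
280 309 357 [[520.0, -165.7], [524.9, -185.5]]
300 308 355 [[511.0, -167.5], [515.9, -187.1]]
170 185 415
190 218 442
210 206 456
230 197 465
250 192 470
```

View pics/w3.png

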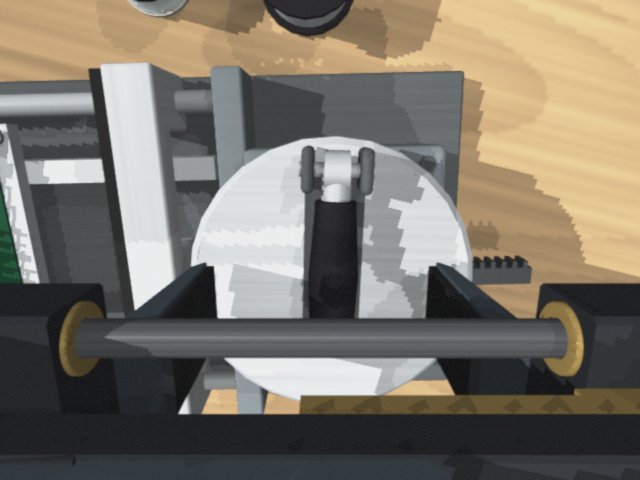

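>>> {"op": "jog_arm", "data": {
  "series": [
    [[0.5,-3.6,-2],[0,0,-0.01],1],
    [[0.5,-3.6,-4],[0,0,-0.01],1],
    [[0.5,-3.6,-4],[0,0,-0.01],0.7],
    [[0.5,-3.6,-4],[0,0,-0.01],0.5],
    [[0.5,-3.6,-4],[0,0,-0.01],0.35]
  ],
  "squeeze": 12
}}

```text
time_s: 3.25
ee_pos: [511.0, -177.5, 286.3]
ee_rot: [-179.9, -0.1, -76.5]
force: [0.1, 0.3, 0.2]
gripper_width: 74.1
```

```bash
python3 - <<'E'
from h import *
s,f=grab('wrist','w4.png'); print(s['time_s'],s['ee_pos'],s['ee_rot'],s['force'],s['gripper_width'])
E
```

```text
3.25 [ 511.01118046 -177.46243997  286.26562746] [-1.79863169e+02 -1.18771239e-01 -7.64909841e+01] [0.05436322 0.32933229 0.21574267] 74.12039391952088
```

View pics/w4.png

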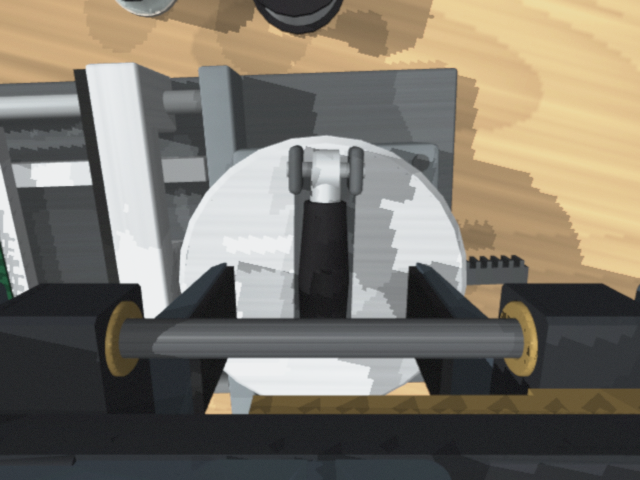

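The grip is now centred between the fingers, at column ≈323. Closing.

>>> {"op": "jog_arm", "data": {
  "series": [
    [[0,0,-0.3],[0,0,0],0.2],
    [[0,0,-0.3],[0,0,0],0.1],
    [[0,0,-0.3],[0,0,0],0.1],
    [[0,0,-0.3],[0,0,0],0.1],
    [[0,0,-0.3],[0,0,0],0.1]
  ],
  "squeeze": 12
}}

```text
time_s: 3.72
ee_pos: [511.0, -177.4, 285.9]
ee_rot: [-179.9, -0.1, -76.5]
force: [-1.2, 0.8, 0.0]
gripper_width: 36.8
```

>>> {"op": "jog_arm", "data": {
  "series": [
    [[0,0,0],[0,0,0],0.1],
    [[0,0,0],[0,0,0],0.1],
    [[0,0,0],[0,0,0],0.1],
    [[0,0,0],[0,0,0],0.1],
    [[0,0,0],[0,0,0],0.1]
  ],
  "squeeze": 12
}}

```text
time_s: 4.13
ee_pos: [511.1, -177.9, 286.0]
ee_rot: [-179.9, -0.2, -76.5]
force: [0.1, -3.9, -0.4]
gripper_width: 19.6
```

>>> {"op": "jog_arm", "data": {
  "series": [
    [[0.7,0.2,9],[0,0,0],0.1],
    [[2.7,0.6,18],[0,0,0],0.1],
    [[6.2,1.4,26.4],[0,0,0],0.1],
    [[10.8,2.5,34.2],[0,0,0],0.1],
    [[16.6,3.8,41.2],[0,0,0],0.1]
  ],
  "squeeze": 14
}}

```text
time_s: 4.55
ee_pos: [527.4, -174.0, 328.1]
ee_rot: [-180.0, -0.2, -76.5]
force: [-1.8, -2.5, -4.1]
gripper_width: 19.5
```

```bash
python3 - <<'E'
from h import *
s,f=grab('wrist','w5.png'); print(s['time_s'],s['ee_pos'],s['ee_rot'],s['force'],s['gripper_width'])
s,f=grab('scene'); cv2.imwrite('pics/s5.png',cv2.resize(np.asarray(f['pixels'])[130:280,180:420,::-1],None,fx=3.3,fy=3.3))
E
```

```text
4.55 [ 527.44539801 -173.95449684  328.1099162 ] [-1.79976928e+02 -1.66428959e-01 -7.64661639e+01] [-1.80059833 -2.5191831  -4.13406373] 19.519981917669593
```

View pics/s5.png

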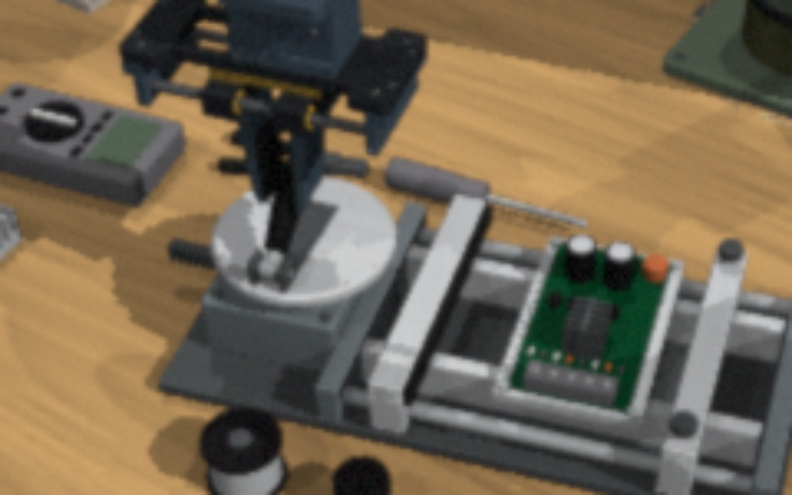

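View pics/w5.png

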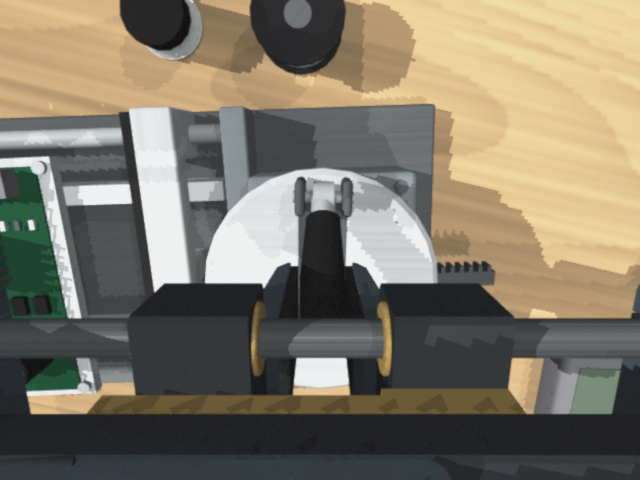

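>>> {"op": "jog_arm", "data": {
  "series": [
    [[6.8,1.6,5.5],[0,0,0],0.1],
    [[14.4,3.3,10],[0,0,0],0.1],
    [[22.6,5.2,13.5],[0,0,0],0.1],
    [[31.3,7.2,15.5],[0,0,0],0.1],
    [[40.8,9.3,16],[0,0,0],0.1]
  ],
  "squeeze": 14
}}

```text
time_s: 5.07
ee_pos: [568.6, -164.5, 347.0]
ee_rot: [-179.9, -0.3, -76.4]
force: [-5.5, -2.2, 9.0]
gripper_width: 19.8
```

>>> {"op": "jog_arm", "data": {
  "series": [
    [[0.5,0.1,0],[0,0,0],0.1],
    [[1,0.2,0],[0,0,0],0.1],
    [[1,0.2,0],[0,0,0],0.1],
    [[1,0.2,0],[0,0,0],0.1],
    [[1,0.2,0],[0,0,0],0.1]
  ],
  "squeeze": 14
}}

```text
time_s: 5.48
ee_pos: [569.8, -164.1, 347.3]
ee_rot: [-179.8, -0.3, -76.4]
force: [1.1, -1.8, -1.4]
gripper_width: 19.5
```

```bash
python3 - <<'E'
from h import *
s,f=grab('wrist','w6.png'); print(s['time_s'],s['ee_pos'],s['ee_rot'],s['force'],s['torque'],s['gripper_width'])
s,f=grab('scene'); cv2.imwrite('pics/s6.png',cv2.resize(np.asarray(f['pixels'])[130:280,180:420,::-1],None,fx=3.3,fy=3.3))
E
```

```text
5.4833 [ 569.78874935 -164.12734797  347.29469282] [-179.80601823   -0.26541708  -76.41573408] [ 1.08762146 -1.79093656 -1.39476398] [-0.30794308 -0.1722882   0.03643959] 19.51379993044933
```

View pics/s6.png

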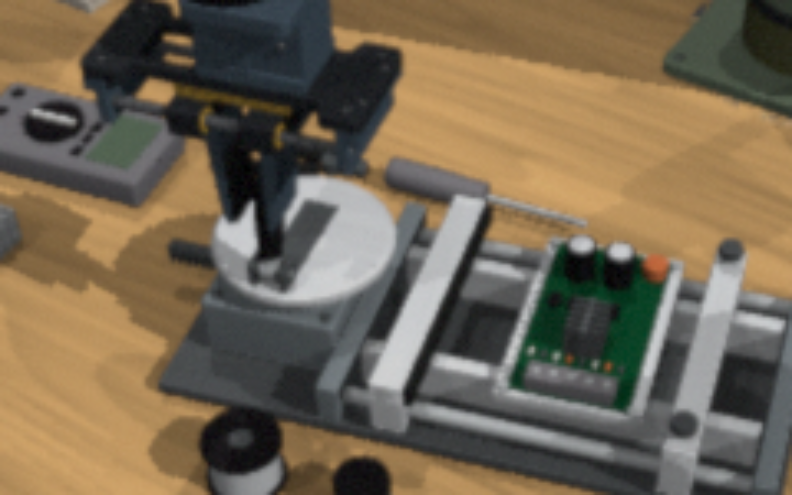

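View pics/w6.png

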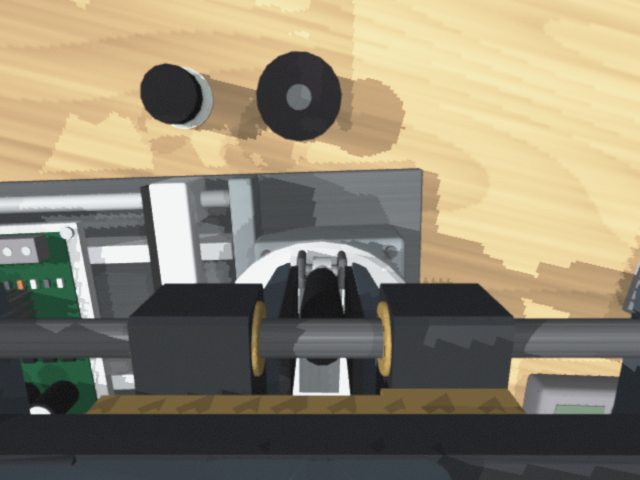

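>>> {"op": "jog_arm", "data": {
  "series": [
    [[1,0.2,0],[0,0,0],0.1],
    [[2,0.5,0],[0,0,0],0.1],
    [[3,0.7,0],[0,0,0],0.1],
    [[3,0.7,0],[0,0,0],0.1],
    [[3,0.7,0],[0,0,0],0.1]
  ],
  "squeeze": 14
}}

```text
time_s: 6.0
ee_pos: [572.2, -163.6, 347.4]
ee_rot: [-179.9, -0.2, -76.4]
force: [-4.4, -1.8, 3.8]
gripper_width: 19.6
```

>>> {"op": "jog_arm", "data": {
  "series": [
    [[0,0,0],[0,0,0],0.1],
    [[0,0,0],[0,0,0],0.1],
    [[0,0,0],[0,0,0],0.1],
    [[0,0,0],[0,0,0],0.1],
    [[0,0,0],[0,0,0],0.1]
  ],
  "squeeze": 14
}}

```text
time_s: 6.42
ee_pos: [572.2, -163.6, 347.4]
ee_rot: [-179.9, -0.3, -76.4]
force: [-3.7, -2.7, 2.8]
gripper_width: 19.6
```

>>> {"op": "jog_arm", "data": {
  "series": [
    [[1,0.2,0],[0,0,0],0.1],
    [[2,0.5,0],[0,0,0],0.1],
    [[3,0.7,0],[0,0,0],0.1],
    [[3,0.7,0],[0,0,0],0.1],
    [[3,0.7,0],[0,0,0],0.1]
  ],
  "squeeze": 20
}}

```text
time_s: 6.83
ee_pos: [575.1, -162.9, 347.6]
ee_rot: [-180.0, -0.3, -76.4]
force: [-3.9, -2.6, 3.5]
gripper_width: 19.2
```

```bash
python3 - <<'E'
from h import *
s,f=grab('wrist','w7.png'); print(s['time_s'],s['ee_pos'],s['force'],s['torque'])
s,f=grab('scene'); cv2.imwrite('pics/s7.png',cv2.resize(np.asarray(f['pixels'])[165:225,230:310,::-1],None,fx=9,fy=9,interpolation=cv2.INTER_CUBIC))
for r in (0,):
  for th in (70,80,90):
    u=np.array([.975,.22,0]); h=np.array([567.7,-164.5,102]); 
    for L in (0,30,72): print(th,L,((proj(s,f,h-u*L*np.cos(np.radians(th))+np.array([0,0,L*np.sin(np.radians(th))]))-[230,165])*9).round(0))
E
```

```text
6.8333 [ 575.06023306 -162.94031125  347.56375892] [-3.88667795 -2.64766588  3.52957131] [-0.57448101  1.15183718  0.06877943]
70 0 [288. 415.]
70 30 [294. 303.]
70 72 [303. 142.]
80 0 [288. 415.]
80 30 [285. 312.]
80 72 [281. 162.]
90 0 [288. 415.]
90 30 [276. 324.]
90 72 [258. 191.]
```

View pics/s7.png

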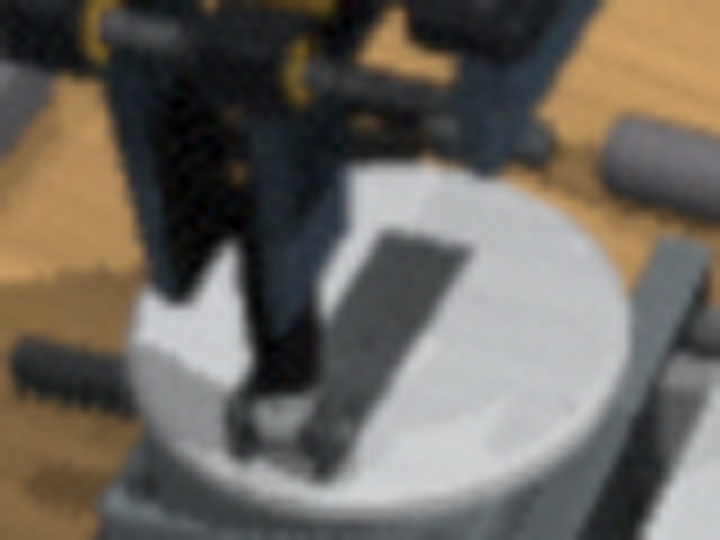

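View pics/w7.png

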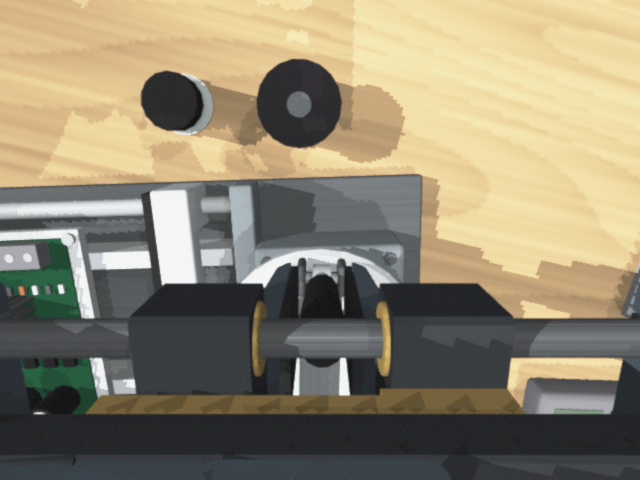

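>>> {"op": "jog_arm", "data": {
  "series": [
    [[1,0.2,0],[0,0,0],0.1],
    [[2,0.5,0],[0,0,0],0.1],
    [[3,0.7,0],[0,0,0],0.1],
    [[3,0.7,0],[0,0,0],0.1],
    [[3,0.7,0],[0,0,0],0.1]
  ],
  "squeeze": 20
}}

```text
time_s: 7.35
ee_pos: [578.0, -162.3, 347.6]
ee_rot: [-180.0, -0.3, -76.4]
force: [-4.3, -2.3, 4.5]
gripper_width: 19.0
```

```bash
python3 - <<'E'
from h import *
s,f=grab('top'); print(s['ee_pos'],s['force'])
cv2.imwrite('pics/t8.png',cv2.resize(np.asarray(f['pixels'])[210:310,330:450,::-1],None,fx=6,fy=6,interpolation=cv2.INTER_CUBIC))
E
```

```text
[ 578.01411358 -162.26167358  347.62232914] [-4.30189082 -2.25099248  4.45785793]
```

View pics/t8.png

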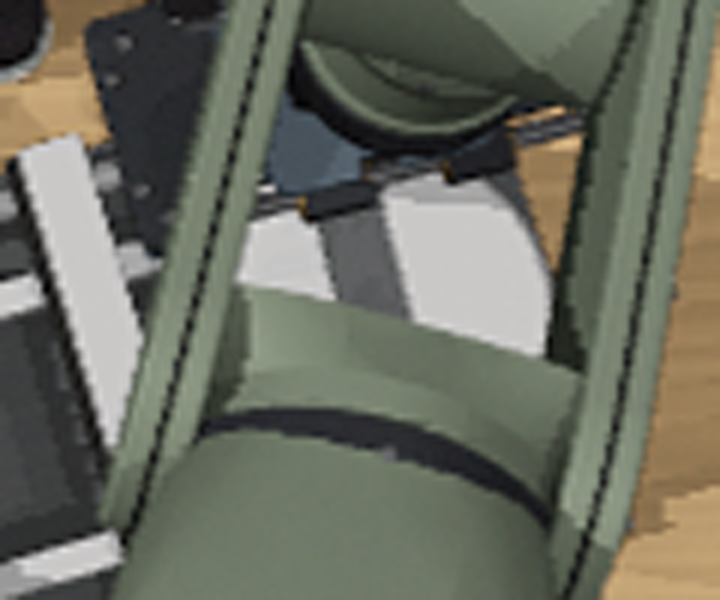

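>>> {"op": "jog_arm", "data": {
  "series": [
    [[0,0,0],[0,0,0],0.5],
    [[0,0,0],[0,0,0],0.8],
    [[0,0,0],[0,0,0],1],
    [[0,0,0],[0,0,0],1],
    [[0,0,10],[0,0,0],1]
  ]
}}

```text
time_s: 7.82
ee_pos: [577.8, -161.9, 355.8]
ee_rot: [179.8, -0.1, -76.4]
force: [-1.0, -0.3, -0.0]
gripper_width: 49.7
```

>>> {"op": "jog_arm", "data": {
  "series": [
    [[0,0,20],[0,0,0],1],
    [[0,0,40],[0,0,0],1],
    [[-10,0,60],[0,0,0],1],
    [[-20,0,60],[0,0,0],1],
    [[-20,0,60],[0,0,0],1]
  ]
}}

```text
time_s: 8.23
ee_pos: [556.5, -161.7, 417.4]
ee_rot: [179.9, -0.2, -76.4]
force: [-0.9, -0.2, -0.6]
gripper_width: 82.9
```

```bash
python3 - <<'E'
from h import *
s,f=grab('wrist','w9.png'); print(s['time_s'],s['ee_pos'],s['force'],s['qvel'])
s,f=grab('scene'); cv2.imwrite('pics/s9.png',cv2.resize(np.asarray(f['pixels'])[165:225,230:310,::-1],None,fx=9,fy=9,interpolation=cv2.INTER_CUBIC))
E
```

```text
8.2333 [ 556.51291202 -161.72638617  417.37957188] [-0.91681366 -0.19845721 -0.56987578] [ 0.33556808  2.27691867  1.08834242  0.40376788 -1.31093461  0.52932874]
```

View pics/s9.png

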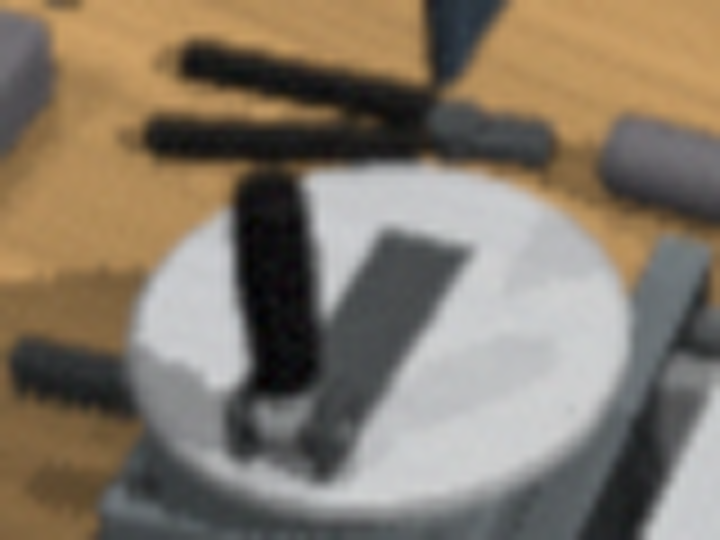

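View pics/w9.png

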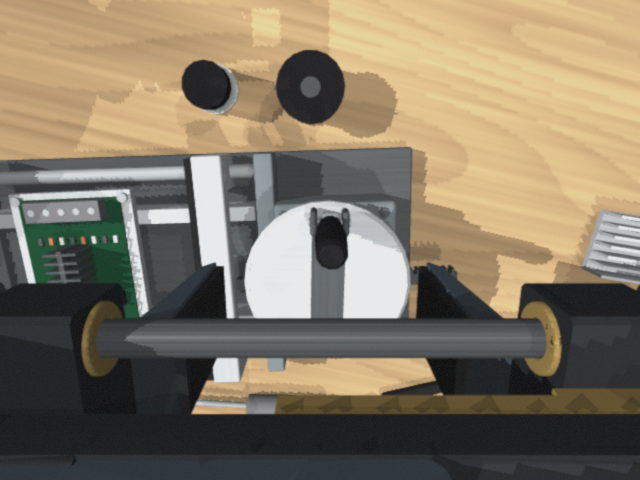

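The scene zoom shows the grip standing close to upright, with its top at about zoom (270,182) and the hinge at about (285,432). The wrist view shows the grip's top end at about (331,254). I'll triangulate the tip and the hinge.

```bash
cat >> h.py <<'E'
def tri(obs):
    A=np.zeros((3,3));b=np.zeros(3)
    for s,f,uv in obs:
        K,Rc,C=cam(s,f); d=Rc@np.linalg.inv(K)@np.array([uv[0],uv[1],1.]); d/=np.linalg.norm(d); M=np.eye(3)-np.outer(d,d); A+=M; b+=M@C
    X=np.linalg.solve(A,b); return X
E
python3 - <<'E'
from h import *
s,f=grab('wrist','w10.png'); s2,f2=grab('scene'); print(s['qvel'],s['ee_pos'],s['ee_rot'])
im=cv2.cvtColor(np.asarray(f['pixels']),cv2.COLOR_RGB2BGR); cv2.imwrite('pics/w10z.png',cv2.resize(im[180:300,240:420],None,fx=4.4,fy=4.4,interpolation=cv2.INTER_CUBIC))
g=cv2.cvtColor(im,cv2.COLOR_BGR2HSV)
m=((g[...,1]<40)&(g[...,2]>170)).astype(np.uint8)*255
m[:,:236]=0;m[:,416:]=0;m[:196]=0;m[300:]=0
m=cv2.morphologyEx(m,cv2.MORPH_OPEN,np.ones((5,5)))
cs,_=cv2.findContours(m,cv2.RETR_EXTERNAL,cv2.CHAIN_APPROX_NONE)
h=cv2.convexHull(np.vstack(cs))
P=np.array([onplane(s,f,p[0],90)[:2] for p in h]); np.save('P.npy',P)
# fit with fixed r=65
from scipy.optimize import least_squares
q=least_squares(lambda c:np.linalg.norm(P-c,axis=1)-65,[517,-175],loss='soft_l1').x; res=np.linalg.norm(P-q,axis=1)-65; print('wheel',q,np.round(res,1))
E
```

```text
[ 0.07616284  1.20919376 -0.06718677 -0.00783153 -0.06485397 -0.04204277] [ 557.31338693 -161.74654865  415.29863554] [ 1.79814950e+02 -6.62213015e-02 -7.64201316e+01]
wheel [ 516.71966155 -173.91153047] [ 0.1  0.1 -0.1 -3.5 -3.3 -3.3 18.2 23.7 -0.5 -0.2 -0.2  0.2  0.4 -1.7
 -0.9 -0.2 -0.3 -0.3  0.1]
```

View pics/w10z.png

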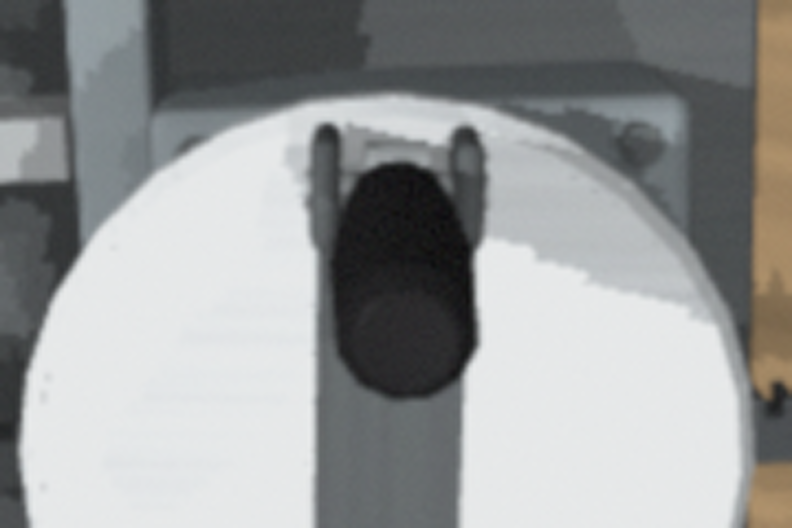

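```bash
python3 - <<'E'
from h import *
s,f=grab('wrist'); s2,f2=grab('scene'); print(s['ee_pos'],s['qvel'].round(2))
top=(332.7,256.1)
for z in (170,174): print('top on z',z,onplane(s,f,top,z).round(1))
X=tri([(s,f,top),(s2,f2,(260,185.2))]); print('tri top',X.round(1),proj(s,f,X),proj(s2,f2,X))
hp=onplane(s,f,(330,222),102); print('hinge',hp.round(1))
h2=onplane(s2,f2,(230+286/9,165+430/9),102); print('hinge scene',h2.round(1))
P=np.load('P.npy'); from scipy.optimize import least_squares
r=least_squares(lambda c:np.linalg.norm(P-c,axis=1)-65,[517,-175],loss='cauchy',f_scale=.5).x; print(r)
E
```

```text
[ 557.77233344 -161.80004555  414.6564983 ] [ 0.06  0.43 -0.39 -0.08  0.06 -0.06]
top on z 170 [ 563.  -166.8  170. ]
top on z 174 [ 564.2 -166.4  174. ]
tri top [ 563.  -165.9  172.5] [331.33646644 257.10062707] [259.57748256 185.33249916]
hinge [ 568.3 -165.4  102. ]
hinge scene [ 572.4 -161.6  102. ]
[ 516.47993709 -173.9569722 ]
```

The grip's top is at about (564,-166) and the hinge at about (568,-165), so the handle is within a few degrees of upright. The pads slid on it radially with only ~4.5 N of drag. I won't rely on friction for winding: the tool's yaw will follow the wheel, so the pads push tangentially. First I'll turn the tool by +180° to gain wrist range.

>>> {"op": "jog_arm", "data": {
  "series": [
    [[2,-1,0],[0,0,0.125],1],
    [[4,-2,0],[0,0,0.25],1],
    [[6,-3,0],[0,0,0.375],1],
    [[9,-3,0],[0,0,0.5],1],
    [[9,-3,0],[0,0,0.625],1]
  ]
}}

```text
time_s: 8.95
ee_pos: [567.7, -164.9, 413.8]
ee_rot: [179.7, 0.0, -40.2]
force: [1.4, -1.0, -0.5]
gripper_width: 91.3
```

>>> {"op": "jog_arm", "data": {
  "series": [
    [[0,0,0],[0,0,0.125],1],
    [[0,0,0],[0,0,0.25],1],
    [[0,0,0],[0,0,0.375],1],
    [[0,0,0],[0,0,0.5],1],
    [[0,0,0],[0,0,0.625],1]
  ]
}}

```text
time_s: 9.37
ee_pos: [568.0, -164.9, 412.9]
ee_rot: [179.8, 0.1, -4.4]
force: [-0.1, 0.5, 0.4]
gripper_width: 91.5
```

>>> {"op": "jog_arm", "data": {
  "series": [
    [[0,0,0],[0,0,0.125],1],
    [[0,0,0],[0,0,0.25],1],
    [[0,0,0],[0,0,0.375],1],
    [[0,0,0],[0,0,0.5],1],
    [[0,0,0],[0,0,0.625],1]
  ]
}}

```text
time_s: 9.78
ee_pos: [568.3, -164.9, 412.1]
ee_rot: [179.8, 0.1, 31.4]
force: [0.2, 0.1, -0.2]
gripper_width: 91.4
```

>>> {"op": "jog_arm", "data": {
  "series": [
    [[0,0,0],[0,0,0.125],1],
    [[0,0,0],[0,0,0.25],1],
    [[0,0,0],[0,0,0.375],1],
    [[0,0,0],[0,0,0.5],1],
    [[0,0,0],[0,0,0.625],1]
  ]
}}

```text
time_s: 10.2
ee_pos: [568.6, -164.9, 411.2]
ee_rot: [179.9, 0.1, 67.2]
force: [0.3, -0.5, 0.3]
gripper_width: 91.6
```

>>> {"op": "jog_arm", "data": {
  "series": [
    [[-1,0,0],[0,0,0.125],1],
    [[-1,0,0],[0,0,0.25],1],
    [[-1,0,0],[0,0,0.375],1],
    [[-1,0,0],[0,0,0.5],1],
    [[-1,0,0],[0,0,0.616],1]
  ]
}}

```text
time_s: 10.62
ee_pos: [567.9, -164.9, 410.3]
ee_rot: [180.0, 0.1, 102.8]
force: [-0.9, 0.0, 0.3]
gripper_width: 91.4
```

```bash
python3 - <<'E'
from h import *
s,f=grab('wrist','w11.png'); print(s['time_s'],s['ee_pos'],s['ee_rot'],s['qpos'],s['qvel'].round(2))
for X in [[567,-165,174],[568,-164.5,102],[517,-175.5,90]]: print(proj(s,f,X).round(1))
s2,f2=grab('top'); im=np.asarray(f2['pixels'])[...,::-1]
cv2.imwrite('pics/t11.png',cv2.resize(im[200:360,220:460],None,fx=3.3,fy=3.3,interpolation=cv2.INTER_CUBIC))
E
```

```text
10.6167 [ 567.93896714 -164.89468679  410.31210417] [1.79962298e+02 8.62827207e-02 1.02843580e+02] [-1.72906386e+01  1.95922288e+01  8.69173954e+01 -5.81119428e-02
  7.34144607e+01 -1.20117696e+02] [-1.300e-01 -3.000e-02  5.000e-02  1.400e-01 -1.800e-01 -8.325e+01]
[320.8 265.4]
[321.3 236.4]
[322.1 160.6]
```

View pics/w11.png

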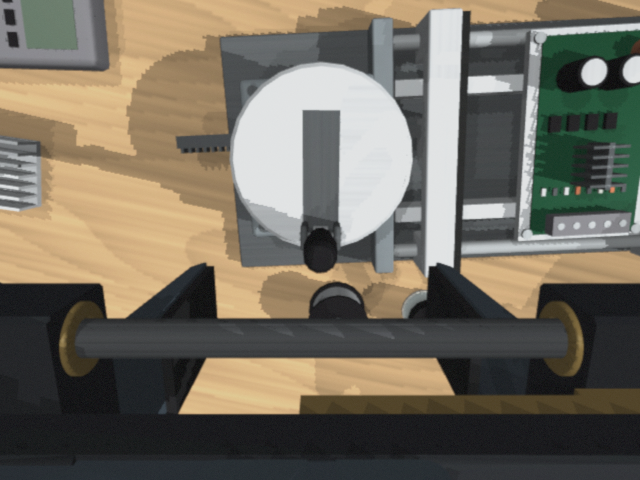

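View pics/t11.png

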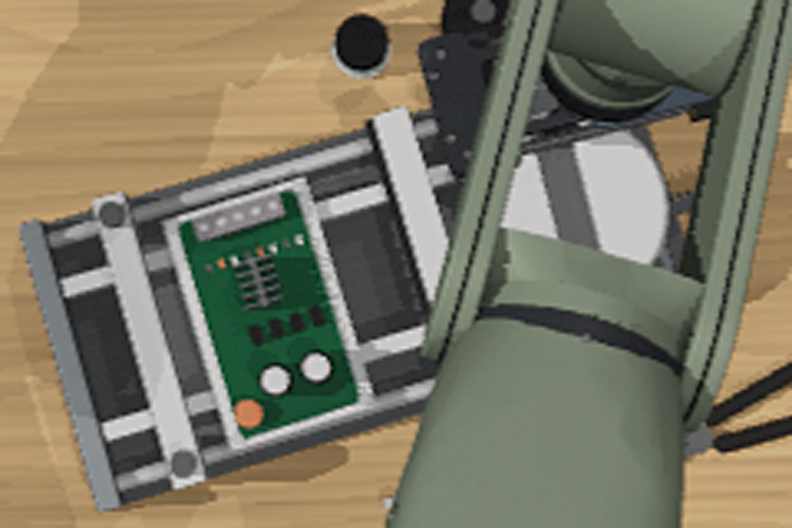

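```bash
python3 - <<'E'
from h import *
s,f=grab('wrist'); print(s['ee_pos'],s['qvel'].round(2),s['ee_rot'])
im=np.asarray(f['pixels'])[...,::-1]
cv2.imwrite('pics/w12z.png',cv2.resize(im[50:290,200:440],None,fx=2.5,fy=2.5,interpolation=cv2.INTER_CUBIC))
g=cv2.cvtColor(np.ascontiguousarray(im),cv2.COLOR_BGR2HSV)
m=((g[...,1]<40)&(g[...,2]>185)).astype(np.uint8)*255
m[:,:226]=0;m[:,416:]=0;m[:58]=0;m[250:]=0
m=cv2.morphologyEx(m,cv2.MORPH_OPEN,np.ones((7,7)))
cs,_=cv2.findContours(m,cv2.RETR_EXTERNAL,cv2.CHAIN_APPROX_NONE)
h=cv2.convexHull(np.vstack(cs)); P=np.array([onplane(s,f,p[0],90)[:2] for p in h])
from scipy.optimize import least_squares
r=least_squares(lambda c:np.linalg.norm(P-c,axis=1)-65,[517,-175],loss='cauchy',f_scale=.5).x; print('wheel',r,(np.linalg.norm(P-r,axis=1)-65).round(1))
for uv in [(320,258),(320,262)]: print(onplane(s,f,uv,174).round(1))
E
```

```text
[ 567.90422612 -164.87819212  410.42563648] [-0.03 -0.19  0.11  0.06  0.13  6.06] [1.79954341e+02 9.24236712e-02 1.02475904e+02]
wheel [ 518.48999679 -174.27696033] [ 0.8  0.6  0.2  0.2  0.  -0.1 -0.2 -0.2 -0.5 -1.  -1.1 -1.4 -1.6 -1.7
 -2.1 -2.1 -2.1 -2.8 -2.7 -3.1 -3.1 -3.7 -3.7 -3.6 -3.5 -3.7 -3.9 -3.9
 -3.8 -4.  -5.7 -5.7 -4.7 -2.2 -1.8 -1.4 -1.2 -1.2 -0.5 -0.5 -0.3 -0.1
 -0.2 -0.3  0.1 -0.2  0.  -0.2  0.1 -0.2 -0.   0.3  0.8]
[ 563.  -166.3  174. ]
[ 565.2 -165.8  174. ]
```

View pics/w12z.png

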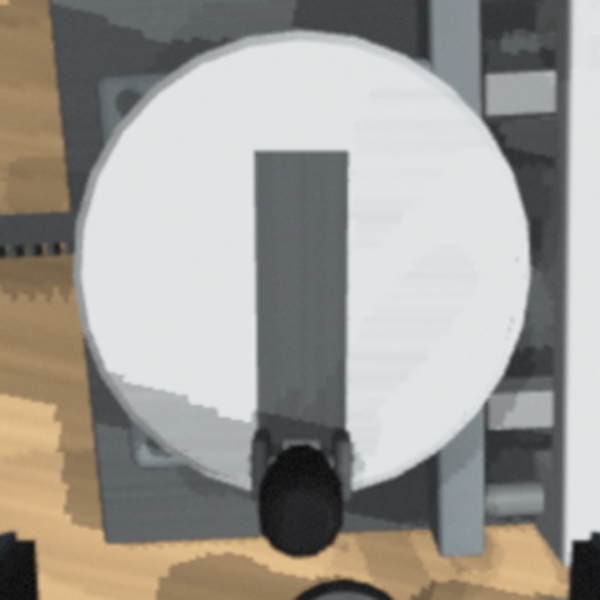

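The slot and wheel views from opposite yaws average to a wheel centre of about (515.6,-175.7) and a handle angle of 12.5°. The grip top (about 562.5) still leans roughly 3–4° inward of the hinge (about 567). I'll push it outward to its stop with shut fingers from the inside.

>>> {"op": "jog_arm", "data": {
  "series": [
    [[-10,-2,0],[0,0,0],0.5],
    [[-20,-4,0],[0,0,0],0.2],
    [[-30,-6,0],[0,0,0],0],
    [[-35,-7,-5],[0,0,0],0],
    [[-35,-7,-10],[0,0,0],0]
  ],
  "squeeze": 10
}}

```text
time_s: 11.18
ee_pos: [531.3, -172.2, 400.7]
ee_rot: [179.9, 0.1, 102.2]
force: [-0.2, 0.3, -0.4]
gripper_width: 60.9
```

>>> {"op": "jog_arm", "data": {
  "series": [
    [[0,0,0],[0,0,0],0],
    [[0,0,0],[0,0,0],0],
    [[0,0,-5],[0,0,0],0],
    [[0,0,-10],[0,0,0],0],
    [[0,0,-18],[0,0,0],0]
  ]
}}

```text
time_s: 11.6
ee_pos: [531.7, -172.1, 382.6]
ee_rot: [179.9, 0.1, 102.2]
force: [0.2, 1.0, 0.6]
gripper_width: 27.5
```

>>> {"op": "jog_arm", "data": {
  "series": [
    [[0,0,0],[0,0,0],0],
    [[0,0,-8],[0,0,0],0],
    [[0,0,-20],[0,0,0],0],
    [[0,0,-34],[0,0,0],0],
    [[0,0,-45],[0,0,0],0]
  ]
}}

```text
time_s: 12.02
ee_pos: [531.6, -172.0, 336.3]
ee_rot: [179.9, 0.1, 102.2]
force: [0.2, -0.4, 0.1]
gripper_width: 0.3
```

```bash
python3 - <<'E'
from h import *
s,f=grab('scene'); print(s['ee_pos'],s['force'],s['gripper_width']); cv2.imwrite('pics/s13.png',cv2.resize(np.asarray(f['pixels'])[165:225,230:310,::-1],None,fx=9,fy=9,interpolation=cv2.INTER_CUBIC))
E
```

```text
[ 531.58367036 -172.04764581  336.29166651] [ 0.1576198  -0.38267289  0.08358508] 0.33721626581496106
```

View pics/s13.png

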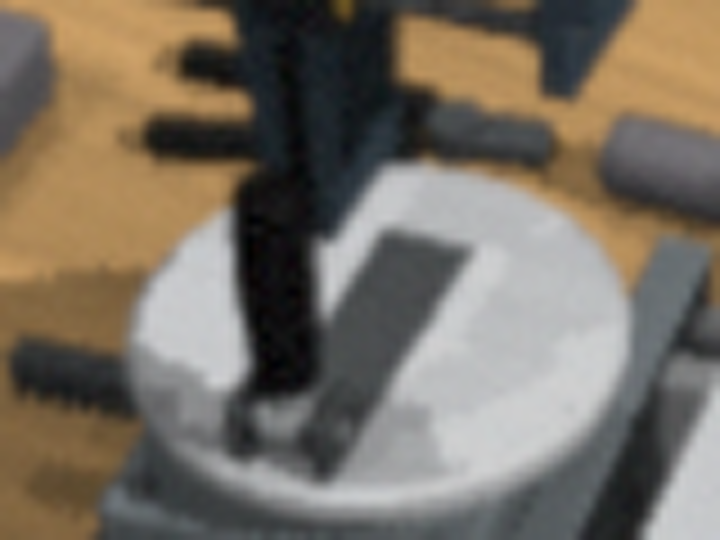

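>>> {"op": "jog_arm", "data": {
  "series": [
    [[2,0.4,0],[0,0,0],0],
    [[4,0.9,0],[0,0,0],0],
    [[6,1.3,0],[0,0,0],0],
    [[7,1.5,0],[0,0,0],0],
    [[8,1.8,0],[0,0,0],0]
  ]
}}

```text
time_s: 12.48
ee_pos: [539.0, -170.1, 334.5]
ee_rot: [-179.9, 0.0, 102.3]
force: [-2.2, -0.5, 0.8]
gripper_width: 0.5
```

>>> {"op": "jog_arm", "data": {
  "series": [
    [[1,0.2,0],[0,0,0],0],
    [[2,0.4,0],[0,0,0],0],
    [[2,0.4,0],[0,0,0],0],
    [[3,0.6,0],[0,0,0],0],
    [[3,0.6,0],[0,0,0],0]
  ]
}}

```text
time_s: 12.9
ee_pos: [541.7, -169.8, 334.8]
ee_rot: [-179.8, 0.0, 102.3]
force: [-3.9, -2.3, 3.5]
gripper_width: 0.7
```

>>> {"op": "jog_arm", "data": {
  "series": [
    [[1,0.2,0],[0,0,0],0],
    [[2,0.4,0],[0,0,0],0],
    [[3,0.6,0],[0,0,0],0],
    [[3,0.6,0],[0,0,0],0],
    [[3,0.6,0],[0,0,0],0]
  ]
}}

```text
time_s: 13.32
ee_pos: [543.5, -169.9, 334.9]
ee_rot: [-179.5, 0.1, 102.3]
force: [-8.6, -4.1, 4.3]
gripper_width: 0.6
```

```bash
python3 - <<'E'
from h import *
s,f=grab('scene'); print(s['ee_pos'],s['force'],s['gripper_width']); cv2.imwrite('pics/s14.png',cv2.resize(np.asarray(f['pixels'])[165:225,230:310,::-1],None,fx=9,fy=9,interpolation=cv2.INTER_CUBIC))
E
```

```text
[ 543.47539785 -169.89396544  334.90816612] [-8.56611049 -4.06321251  4.30452443] 0.5735462372652629
```

View pics/s14.png

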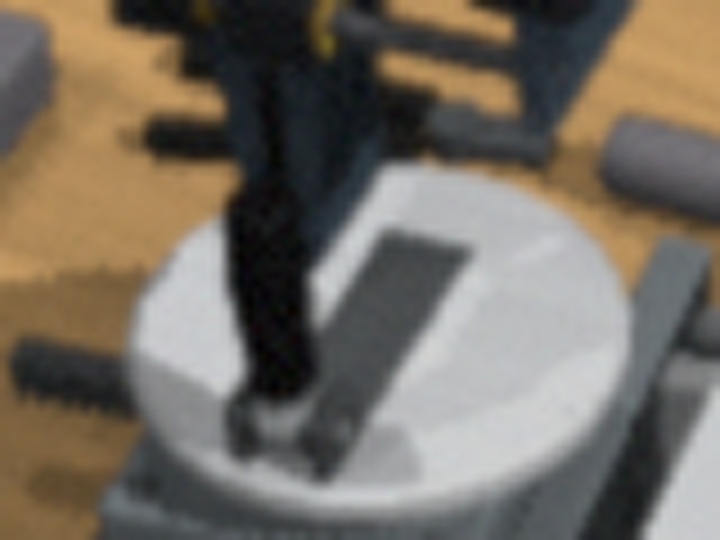

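The grip top moved outward and the force rose to ~9.5 N, stiff, so the handle is on its stop. Now I'll back off, rise, open and regrip from above.

>>> {"op": "jog_arm", "data": {
  "series": [
    [[-3,-0.6,0],[0,0,0],0],
    [[-7,-1.5,0],[0,0,0],0],
    [[-8,-1.8,25],[0,0,0],0],
    [[-8,-1.8,50],[0,0,0],0.5],
    [[0,0,58],[0,0,0],1]
  ]
}}

```text
time_s: 13.78
ee_pos: [543.6, -170.0, 396.7]
ee_rot: [-179.9, 0.3, 102.3]
force: [0.9, -0.7, -0.7]
gripper_width: 11.1
```

>>> {"op": "jog_arm", "data": {
  "series": [
    [[8,2,0],[0,0,0],1],
    [[16,4,0],[0,0,0],1],
    [[24,5.5,0],[0,0,0],1],
    [[24,5.5,0],[0,0,0],1],
    [[24,5.5,0],[0,0,0],1]
  ]
}}

```text
time_s: 14.2
ee_pos: [568.0, -164.3, 395.2]
ee_rot: [-179.8, 0.2, 102.3]
force: [0.6, 0.7, 0.4]
gripper_width: 44.3
```

```bash
python3 - <<'E'
from h import *
s,f=grab('wrist','w15.png'); print(s['time_s'],s['ee_pos'],s['ee_rot'],s['gripper_width'],s['qvel'].round(1),s['qpos'].round(1))
im=np.asarray(f['pixels'])[...,::-1]
cv2.imwrite('pics/w15z.png',cv2.resize(im[50:290,200:440],None,fx=2.5,fy=2.5,interpolation=cv2.INTER_CUBIC))
for X in [[566.4,-164.4,174],[566.4,-164.4,102],[515.6,-175.7,90]]: print(proj(s,f,X).round(1),((proj(s,f,X)-[200,50])*2.5).round(0))
s2,f2=grab('scene'); cv2.imwrite('pics/s15.png',cv2.resize(np.asarray(f2['pixels'])[165:225,230:310,::-1],None,fx=9,fy=9,interpolation=cv2.INTER_CUBIC))
E
```

```text
14.2 [ 567.97291071 -164.25250373  395.18644538] [-179.7510377     0.1898975   102.29125873] 44.319831687885994 [-0.4 -0.8  0.6 -0.2  0.3  0.1] [ -17.2   20.1   88.3   -0.3   71.7 -119.4]
[321.7 275.3] [304. 563.]
[321.8 241.3] [305. 478.]
[321.5 161.8] [304. 279.]
```

View pics/w15z.png

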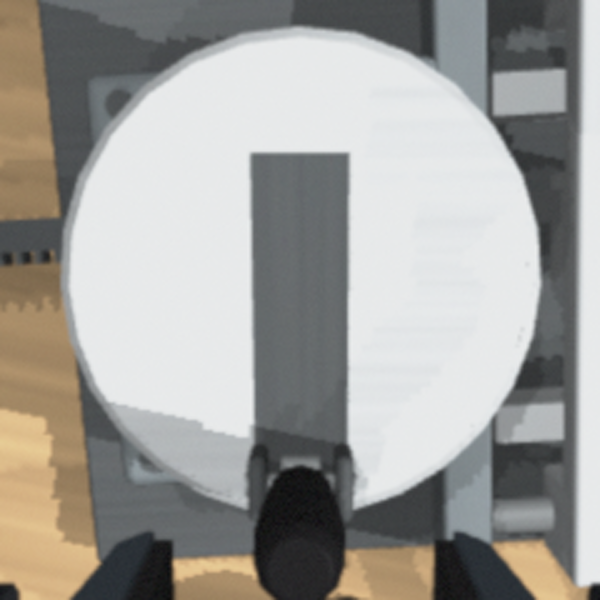

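View pics/s15.png

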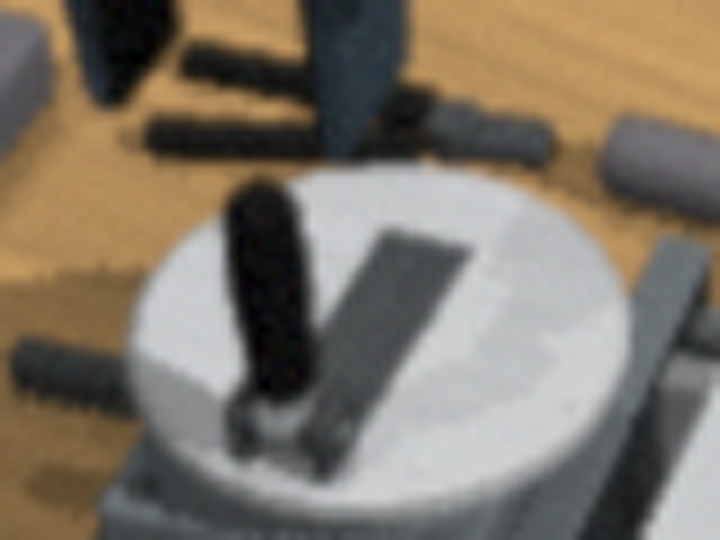

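Upright is confirmed: the grip top at zoom (301,563) matches the prediction for a vertical handle (304,563). Descending over it and gripping.

>>> {"op": "jog_arm", "data": {
  "series": [
    [[-1,-0.2,-15],[0,0,0],0.6],
    [[-1,-0.2,-35],[0,0,0],0.6],
    [[-1,-0.2,-55],[0,0,0],0.6],
    [[-1,-0.2,-68],[0,0,0],0.4],
    [[-1,-0.2,-72],[0,0,0],0.1]
  ],
  "squeeze": 20
}}

```text
time_s: 14.72
ee_pos: [565.4, -164.5, 320.9]
ee_rot: [-179.5, 0.1, 102.2]
force: [-0.3, -1.2, -0.2]
gripper_width: 44.6
```

>>> {"op": "jog_arm", "data": {
  "series": [
    [[0,0,0],[0,0,0],0.1],
    [[0,0,0],[0,0,0],0.1],
    [[0,0,0],[0,0,0],0.1],
    [[0,0,0],[0,0,0],0.1],
    [[0,0,0],[0,0,0],0.1]
  ],
  "squeeze": 20
}}

```text
time_s: 15.13
ee_pos: [565.8, -165.2, 322.0]
ee_rot: [-179.6, 0.2, 102.3]
force: [1.4, -2.6, 0.7]
gripper_width: 19.5
```

```bash
python3 - <<'E'
from h import *
s=telemetry.state(); print(s['time_s'],s['ee_pos'],s['ee_rot'],s['gripper_width'],s['force'],s['qpos'].round(1))
# rail / jaw geometry from top (zoom pix of topz): rail inner face edge, jaw
s2,f2=grab('top')
def zz(x,y,z): return onplane(s2,f2,(220+x/3.3,200+y/3.3),z)[:2]
c=np.array([515.6,-175.7])
for ang in (15,):
    yy=np.array([-np.sin(np.radians(ang)),np.cos(np.radians(ang))])
    for n,p in dict(railR0=(127,195,64),railR1=(203,475,64),railL0=(93,203,64),railL1=(172,487,64),jawL0=(373,120,64),jawL1=(459,398,64),jawR0=(408,108,64),jawR1=(494,388,64),bR0=(303,180,53),bR1=(368,400,53),bL0=(165,218,53),bL1=(235,448,53)).items(): print(n,((zz(*p)-c)@yy).round(1))
E
```

```text
15.1333 [ 565.76496017 -165.21213183  321.97593471] [-179.61201525    0.21683557  102.26188931] 19.51291029972686 [ 1.44456101 -2.56580781  0.66001545] [ -17.3   23.2   94.7   -0.4   62.3 -119.4]
railR0 275.7
railR1 277.3
railL0 298.9
railL1 298.9
jawL0 103.5
jawL1 101.9
jawR0 78.6
jawR1 77.9
bR0 159.9
bR1 159.6
bL0 256.1
bL1 253.0
```

Gripped. From the top view, the jaw cushion face is about 108 mm from the axis and the rail face about 276, so I expect about 68 mm of travel, or roughly 6.8 rad. Now winding with the yaw following.

```bash
cat > plan.py <<'E'
import sys
from h import *
# usage: plan.py phi1..phi5 [R]; handle angles deg (math ccw)
a=[float(x) for x in sys.argv[1:6]]; R=float(sys.argv[6]) if len(sys.argv)>6 else 52.5
yo=float(sys.argv[7]) if len(sys.argv)>7 else 90.
c=np.array([515.6,-175.7]); s=telemetry.state(); p=s['ee_pos']; yaw=s['ee_rot'][2]
o=p[:2]-c; phi=np.degrees(np.arctan2(o[1],o[0])); F=np.array(s['force'])
u=o/np.linalg.norm(o); t=np.array([u[1],-u[0]])
print('t',round(s['time_s'],2),'phi',round(phi,1),'R',round(np.hypot(*o),1),'yaw',round(yaw,1),'q6',round(s['qpos'][5],1),'Frad',round(F[:2]@u,1),'Ftan(res)',round(-F[:2]@t,1),'Fz',round(F[2],1),'z',round(p[2],1))
for x in a:
    r=np.radians(x); d=c+R*np.array([np.cos(r),np.sin(r)])-p[:2]; w=((x+yo-yaw+180)%360)-180
    print([[round(d[0],1),round(d[1],1),round(322-p[2],1)],[0,0,round(np.radians(w),3)],0.1])
E
python3 plan.py 8 2 -5 -12 -19
```

```text
t 15.18 phi 11.8 R 51.3 yaw 102.3 q6 -119.4 Frad -0.1 Ftan(res) -4.0 Fz 0.7 z 322.0
[[np.float64(1.8), np.float64(-3.2), np.float64(0.0)], [0, 0, np.float64(-0.074)], 0.1]
[[np.float64(2.3), np.float64(-8.7), np.float64(0.0)], [0, 0, np.float64(-0.179)], 0.1]
[[np.float64(2.1), np.float64(-15.1), np.float64(0.0)], [0, 0, np.float64(-0.301)], 0.1]
[[np.float64(1.2), np.float64(-21.4), np.float64(0.0)], [0, 0, np.float64(-0.423)], 0.1]
[[np.float64(-0.5), np.float64(-27.6), np.float64(0.0)], [0, 0, np.float64(-0.546)], 0.1]
```

>>> {"op": "jog_arm", "data": {
  "series": [
    [[1.8,-3.2,0],[0,0,-0.074],0.1],
    [[2.3,-8.7,0],[0,0,-0.179],0.1],
    [[2.1,-15.1,0],[0,0,-0.3],0.1],
    [[1.2,-21.4,0],[0,0,-0.423],0.1],
    [[-0.5,-27.6,0],[0,0,-0.546],0.1]
  ],
  "squeeze": 25
}}

```text
time_s: 15.6
ee_pos: [565.6, -190.8, 322.0]
ee_rot: [-179.5, -0.2, 70.6]
force: [2.6, 7.7, -1.5]
gripper_width: 19.2
```

```bash
sed -i 's/print(\[\[round/print(*[0]) if 0 else print([[float(v) for v in (round/; s/round(322-p\[2\],1)\],/round(322-p[2],1))],/; s/\[0,0,round(np.radians(w),3)\]/[0,0,float(round(np.radians(w),3))]/' plan.py; python3 plan.py -26 -33 -40 -47 -54; python3 -c "
from h import *
s,f=grab('scene'); cv2.imwrite('pics/s16.png',cv2.resize(np.asarray(f['pixels'])[130:280,180:420,::-1],None,fx=3.3,fy=3.3))"
```

```text
t 15.6 phi -16.8 R 52.3 yaw 70.6 q6 -90.4 Frad 0.3 Ftan(res) 8.1 Fz -1.5 z 322.0
[[-2.9, -7.9, -0.0], [0, 0, -0.114], 0.1]
[[-6.0, -13.5, -0.0], [0, 0, -0.237], 0.1]
[[-9.8, -18.7, -0.0], [0, 0, -0.359], 0.1]
[[-14.2, -23.3, -0.0], [0, 0, -0.481], 0.1]
[[-19.2, -27.4, -0.0], [0, 0, -0.603], 0.1]
```

View pics/s16.png

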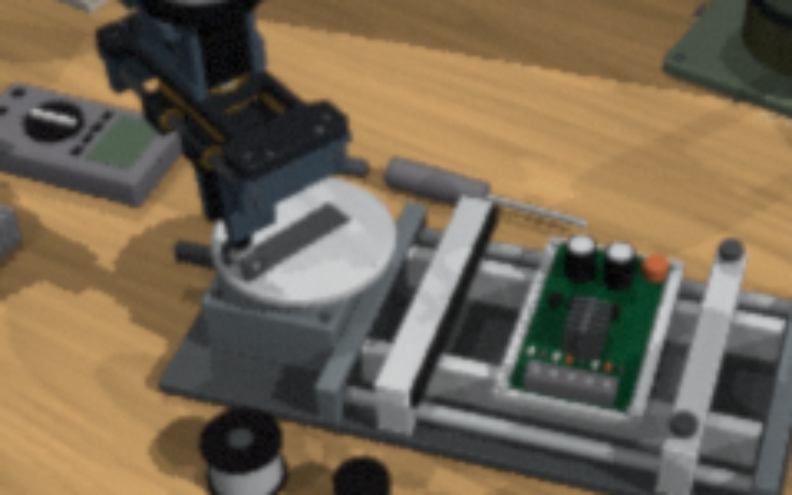

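The wheel is turning with ~8 N of drag and the jaw has started to move. Continuing.

>>> {"op": "jog_arm", "data": {
  "series": [
    [[-2.9,-7.9,0],[0,0,-0.114],0.1],
    [[-6,-13.5,0],[0,0,-0.237],0.1],
    [[-9.8,-18.7,0],[0,0,-0.359],0.1],
    [[-14.2,-23.3,0],[0,0,-0.481],0.1],
    [[-19.2,-27.4,0],[0,0,-0.603],0.1]
  ],
  "squeeze": 25
}}

```text
time_s: 16.07
ee_pos: [547.2, -218.1, 322.1]
ee_rot: [-179.5, -0.4, 35.4]
force: [5.8, 5.9, -2.6]
gripper_width: 19.5
```

```bash
python3 plan.py -61 -68 -75 -82 -89
```

```text
t 16.07 phi -53.2 R 52.9 yaw 35.4 q6 -58.7 Frad -1.2 Ftan(res) 8.2 Fz -2.6 z 322.1
[[-6.2, -3.6, -0.1], [0, 0, -0.112], 0.1]
[[-12.0, -6.3, -0.1], [0, 0, -0.234], 0.1]
[[-18.1, -8.4, -0.1], [0, 0, -0.356], 0.1]
[[-24.3, -9.6, -0.1], [0, 0, -0.479], 0.1]
[[-30.7, -10.1, -0.1], [0, 0, -0.601], 0.1]
```

>>> {"op": "jog_arm", "data": {
  "series": [
    [[-6.2,-3.6,0],[0,0,-0.112],0.1],
    [[-12,-6.3,0],[0,0,-0.234],0.1],
    [[-18.1,-8.4,0],[0,0,-0.356],0.1],
    [[-24.3,-9.6,0],[0,0,-0.479],0.1],
    [[-30.7,-10.1,0],[0,0,-0.601],0.1]
  ],
  "squeeze": 25
}}

```text
time_s: 16.48
ee_pos: [518.1, -228.1, 322.1]
ee_rot: [-179.5, -0.8, 0.7]
force: [7.4, 0.0, -6.2]
gripper_width: 19.8
```

```bash
cat > plan.py <<'E'
import sys
from h import *
# usage: plan.py phi1..phi5 [R] [yawoffset] [jaw]
a=[float(x) for x in sys.argv[1:6]]; R=float(sys.argv[6]) if len(sys.argv)>6 else 52.5
yo=float(sys.argv[7]) if len(sys.argv)>7 else 90.
c=np.array([515.6,-175.7]); s=telemetry.state(); p=s['ee_pos']; yaw=s['ee_rot'][2]
o=p[:2]-c; phi=np.degrees(np.arctan2(o[1],o[0])); F=np.array(s['force'])
u=o/np.linalg.norm(o); t=np.array([u[1],-u[0]])
print('t',round(s['time_s'],2),'phi',round(phi,1),'R',round(np.hypot(*o),1),'rot',np.round(s['ee_rot'],1),'q6',round(s['qpos'][5],1),'Frad',round(F[:2]@u,1),'Ftan(res)',round(-F[:2]@t,1),'Fz',round(F[2],1),'z',round(p[2],1))
Rc=Ro.from_euler('xyz',s['ee_rot'],degrees=True)
for x in a:
    r=np.radians(x); d=c+R*np.array([np.cos(r),np.sin(r)])-p[:2]
    v=(Ro.from_euler('xyz',[180,0,x+yo],degrees=True)*Rc.inv()).as_rotvec()
    print([[float(np.round(k,1)) for k in (d[0],d[1],322-p[2])],[float(k) for k in v.round(3)],0.1],end=', ')
print()
E
python3 plan.py -96 -103 -110 -117 -124
```

```text
t 16.48 phi -87.3 R 52.4 rot [-179.5   -0.8    0.7] q6 -26.2 Frad 0.3 Ftan(res) 7.4 Fz -6.2 z 322.1
[[-8.0, 0.1, -0.1], [-0.008, 0.014, -0.117], 0.1], [[-14.3, 1.2, -0.1], [-0.007, 0.015, -0.239], 0.1], [[-20.5, 3.0, -0.1], [-0.006, 0.015, -0.361], 0.1], [[-26.3, 5.6, -0.1], [-0.005, 0.015, -0.483], 0.1], [[-31.9, 8.8, -0.1], [-0.004, 0.016, -0.606], 0.1],
```

>>> {"op": "jog_arm", "data": {
  "series": [
    [[-8,0.1,0],[-0.008,0.014,-0.117],0.1],
    [[-14.3,1.2,0],[-0.007,0.015,-0.239],0.1],
    [[-20.5,3,0],[-0.006,0.015,-0.361],0.1],
    [[-26.3,5.6,0],[-0.005,0.015,-0.483],0.1],
    [[-31.9,8.8,0],[-0.004,0.016,-0.606],0.1]
  ],
  "squeeze": 25
}}

```text
time_s: 16.9
ee_pos: [488.0, -218.9, 322.2]
ee_rot: [-179.7, -0.4, -34.4]
force: [10.2, 0.9, -9.1]
gripper_width: 19.4
```

```bash
python3 plan.py -131 -138 -145 -152 -159
```

```text
t 16.9 phi -122.5 R 51.3 rot [-179.7   -0.4  -34.4] q6 8.8 Frad -6.2 Ftan(res) 8.1 Fz -9.1 z 322.2
[[-6.9, 3.6, -0.2], [0.0, 0.008, -0.116], 0.1], [[-11.4, 8.1, -0.2], [0.001, 0.008, -0.238], 0.1], [[-15.4, 13.1, -0.2], [0.001, 0.008, -0.36], 0.1], [[-18.8, 18.6, -0.2], [0.002, 0.008, -0.483], 0.1], [[-21.4, 24.4, -0.2], [0.002, 0.008, -0.605], 0.1],
```

```bash
sed -i 's/515.6,-175.7/516.6,-175.2/' plan.py; python3 plan.py -131 -138 -145 -152 -159 52.3
```

```text
t 16.9 phi -123.2 R 52.2 rot [-179.7   -0.4  -34.4] q6 8.8 Frad -6.3 Ftan(res) 8.0 Fz -9.1 z 322.2
[[-5.7, 4.3, -0.2], [0.0, 0.008, -0.116], 0.1], [[-10.3, 8.7, -0.2], [0.001, 0.008, -0.238], 0.1], [[-14.3, 13.7, -0.2], [0.001, 0.008, -0.36], 0.1], [[-17.6, 19.2, -0.2], [0.002, 0.008, -0.483], 0.1], [[-20.2, 25.0, -0.2], [0.002, 0.008, -0.605], 0.1],
```

>>> {"op": "jog_arm", "data": {
  "series": [
    [[-5.7,4.3,-0.5],[0,0.008,-0.116],0.1],
    [[-10.3,8.7,-0.8],[0.001,0.008,-0.238],0.1],
    [[-14.3,13.7,-0.8],[0.001,0.008,-0.36],0.1],
    [[-17.6,19.2,-0.8],[0.002,0.008,-0.483],0.1],
    [[-20.2,25,-0.8],[0.002,0.008,-0.605],0.1]
  ],
  "squeeze": 25
}}

```text
time_s: 17.32
ee_pos: [469.4, -194.8, 322.1]
ee_rot: [-179.7, -0.4, -69.3]
force: [5.8, -5.9, -6.6]
gripper_width: 19.4
```

```bash
python3 plan.py -166 -173 -180 -187 -194 52.3; python3 -c "
from h import *
s,f=grab('scene'); cv2.imwrite('pics/s17.png',cv2.resize(np.asarray(f['pixels'])[130:280,180:420,::-1],None,fx=3.3,fy=3.3))"
```

```text
t 17.32 phi -157.5 R 51.1 rot [-179.7   -0.4  -69.3] q6 45.5 Frad -3.1 Ftan(res) 7.6 Fz -6.6 z 322.1
[[-3.5, 6.9, -0.1], [0.005, 0.007, -0.118], 0.1], [[-4.7, 13.2, -0.1], [0.006, 0.006, -0.24], 0.1], [[-5.1, 19.6, -0.1], [0.006, 0.006, -0.362], 0.1], [[-4.7, 26.0, -0.1], [0.006, 0.006, -0.484], 0.1], [[-3.5, 32.2, -0.1], [0.007, 0.005, -0.606], 0.1],
```

View pics/s17.png

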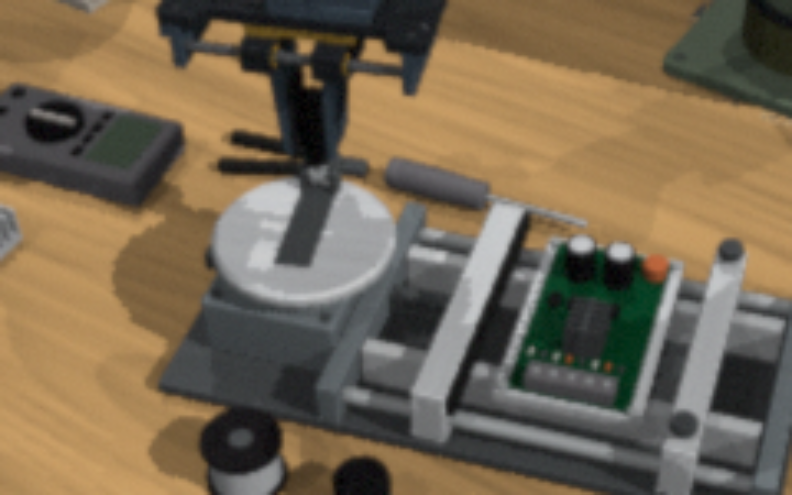

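>>> {"op": "jog_arm", "data": {
  "series": [
    [[-3,6.9,-0.5],[0.005,0.007,-0.118],0.1],
    [[-4.2,13.2,-0.7],[0.006,0.006,-0.24],0.1],
    [[-4.5,19.6,-0.7],[0.006,0.006,-0.362],0.1],
    [[-4.1,26,-0.7],[0.006,0.006,-0.484],0.1],
    [[-3,32,-0.7],[0.007,0.005,-0.606],0.1]
  ],
  "squeeze": 25
}}

```text
time_s: 17.78
ee_pos: [467.4, -163.1, 322.2]
ee_rot: [-179.5, -0.1, -104.4]
force: [5.3, -9.2, -5.2]
gripper_width: 19.6
```

```bash
python3 plan.py -201 -208 -215 -222 -229 52
```

```text
t 17.78 phi 166.1 R 50.7 rot [-1.795e+02 -1.000e-01 -1.044e+02] q6 83.9 Frad -7.3 Ftan(res) 7.6 Fz -5.2 z 322.2
[[0.7, 6.5, -0.2], [0.005, 0.007, -0.114], 0.1], [[3.3, 12.3, -0.2], [0.005, 0.007, -0.237], 0.1], [[6.6, 17.7, -0.2], [0.005, 0.006, -0.359], 0.1], [[10.6, 22.7, -0.2], [0.006, 0.006, -0.481], 0.1], [[15.1, 27.1, -0.2], [0.006, 0.006, -0.603], 0.1],
```

```bash
sed -i 's/516.6,-175.2/517.6,-175.5/' plan.py; python3 plan.py -201 -208 -215 -222 -229 52
```

```text
t 17.78 phi 166.1 R 51.7 rot [-1.795e+02 -1.000e-01 -1.044e+02] q6 83.9 Frad -7.3 Ftan(res) 7.6 Fz -5.2 z 322.2
[[1.7, 6.2, -0.2], [0.005, 0.007, -0.114], 0.1], [[4.3, 12.0, -0.2], [0.005, 0.007, -0.237], 0.1], [[7.6, 17.4, -0.2], [0.005, 0.006, -0.359], 0.1], [[11.6, 22.4, -0.2], [0.006, 0.006, -0.481], 0.1], [[16.1, 26.8, -0.2], [0.006, 0.006, -0.603], 0.1],
```

>>> {"op": "jog_arm", "data": {
  "series": [
    [[1.7,6.2,-0.5],[0.005,0.007,-0.114],0.1],
    [[4.3,12,-0.6],[0.005,0.007,-0.237],0.1],
    [[7.6,17.4,-0.6],[0.005,0.006,-0.359],0.1],
    [[11.6,22.4,-0.6],[0.006,0.006,-0.481],0.1],
    [[16.1,26.8,-0.6],[0.006,0.006,-0.603],0.1]
  ],
  "squeeze": 25
}}

```text
time_s: 18.2
ee_pos: [484.0, -138.0, 322.1]
ee_rot: [-179.6, -0.2, -139.1]
force: [-0.5, -12.0, -2.8]
gripper_width: 19.7
```

```bash
python3 plan.py -235 -240 -245 -250 -253 52; python3 -c "
from h import *
s,f=grab('scene'); print(s['qpos'].round(1)); cv2.imwrite('pics/s18.png',cv2.resize(np.asarray(f['pixels'])[130:280,180:420,::-1],None,fx=3.3,fy=3.3))"
```

```text
t 18.2 phi 131.8 R 50.4 rot [-179.6   -0.2 -139.1] q6 122.2 Frad -8.6 Ftan(res) 8.3 Fz -2.8 z 322.1
[[3.8, 5.1, -0.1], [0.008, 0.001, -0.103], 0.1], [[7.6, 7.5, -0.1], [0.008, 0.001, -0.19], 0.1], [[11.6, 9.6, -0.1], [0.008, 0.001, -0.277], 0.1], [[15.8, 11.3, -0.1], [0.008, 0.0, -0.364], 0.1], [[18.4, 12.2, -0.1], [0.008, 0.0, -0.417], 0.1], 
[-17.1  15.9 106.1  -0.4  57.8 122.2]
```

View pics/s18.png

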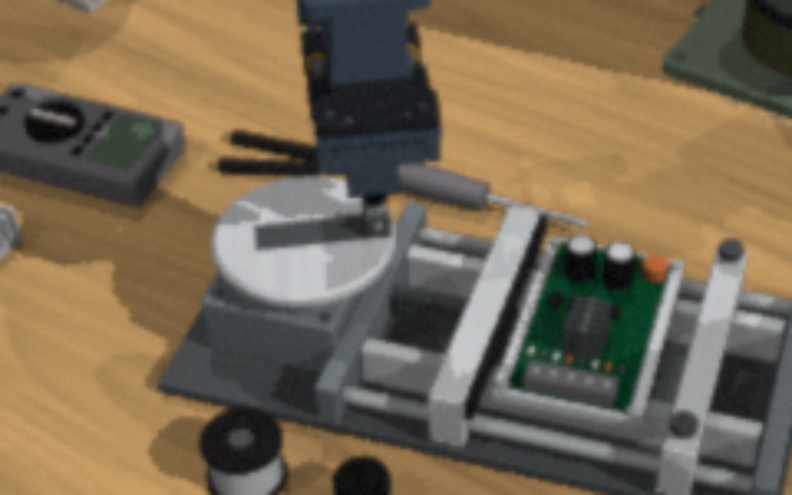

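```bash
sed -i 's/517.6,-175.5/518.2,-176.5/' plan.py; python3 plan.py -233 -238 -242 -246 -246 51.8
```

```text
t 18.25 phi 130.5 R 51.4 rot [-1.796e+02 -1.000e-01 -1.394e+02] q6 122.5 Frad -7.3 Ftan(res) 3.0 Fz -4.3 z 322.1
[[2.2, 2.3, -0.1], [0.006, 0.003, -0.063], 0.1], [[5.9, 4.8, -0.1], [0.007, 0.003, -0.15], 0.1], [[9.1, 6.6, -0.1], [0.007, 0.002, -0.22], 0.1], [[12.3, 8.2, -0.1], [0.007, 0.002, -0.29], 0.1], [[12.3, 8.2, -0.1], [0.007, 0.002, -0.29], 0.1],
```

>>> {"op": "jog_arm", "data": {
  "series": [
    [[2.2,2.3,-0.3],[0.006,0.003,-0.063],0.1],
    [[5.9,4.8,-0.3],[0.007,0.003,-0.15],0.1],
    [[9.1,6.6,-0.3],[0.007,0.002,-0.22],0.1],
    [[12.3,8.2,-0.3],[0.007,0.002,-0.29],0.1],
    [[12.3,8.2,-0.3],[0.007,0.002,-0.29],0.4]
  ],
  "squeeze": 25
}}

```text
time_s: 18.67
ee_pos: [497.1, -129.6, 322.0]
ee_rot: [-180.0, -0.0, -156.1]
force: [-0.2, 0.5, 0.1]
gripper_width: 23.6
```

>>> {"op": "jog_arm", "data": {
  "series": [
    [[0,0,0],[0,0,0],0.6],
    [[0,0,0],[0,0,0],0.6],
    [[0,0,8],[0,0,0.1],0.6],
    [[0,0,30],[0,0,0.2],0.7],
    [[0,0,58],[0,0,0.3],0.7]
  ]
}}

```text
time_s: 19.08
ee_pos: [496.5, -129.2, 379.1]
ee_rot: [179.8, -0.2, -138.5]
force: [0.3, -0.5, -0.0]
gripper_width: 56.8
```

```bash
python3 plan.py -246 -246 -246 -246 -246 52 -90; python3 -c "
from h import *
s,f=grab('scene'); print(s['qpos'].round(1)); cv2.imwrite('pics/s19.png',cv2.resize(np.asarray(f['pixels'])[130:280,180:420,::-1],None,fx=3.3,fy=3.3))"
```

```text
t 19.08 phi 114.6 R 52.1 rot [ 179.8   -0.2 -138.5] q6 122.7 Frad -0.6 Ftan(res) -0.1 Fz -0.0 z 379.1
[[0.5, 0.2, -57.1], [0.006, -0.002, 2.836], 0.1], [[0.5, 0.2, -57.1], [0.006, -0.002, 2.836], 0.1], [[0.5, 0.2, -57.1], [0.006, -0.002, 2.836], 0.1], [[0.5, 0.2, -57.1], [0.006, -0.002, 2.836], 0.1], [[0.5, 0.2, -57.1], [0.006, -0.002, 2.836], 0.1], 
[-15.9  13.9  99.8  -0.   66.5 122.7]
```

View pics/s19.png

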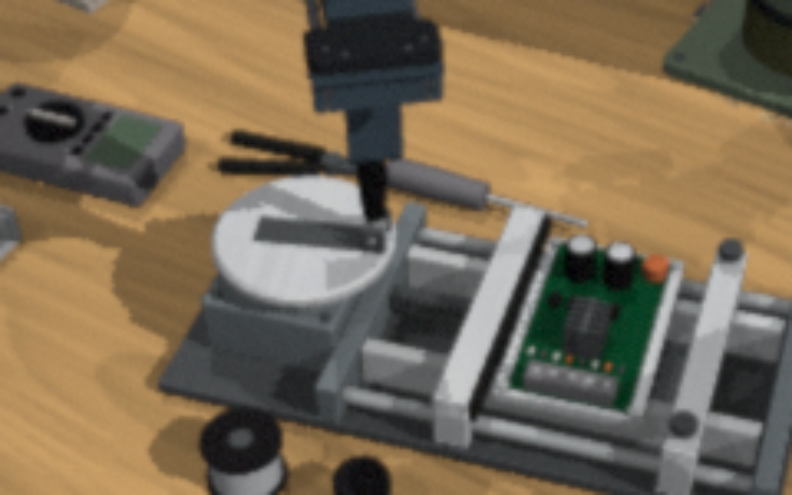

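The handle is standing free and upright. Turning the wrist back by 180° for the second stretch.

>>> {"op": "jog_arm", "data": {
  "series": [
    [[0,0,5],[0,0,0.125],0.7],
    [[0,0,10],[0,0,0.25],0.7],
    [[0,0,10],[0,0,0.375],0.7],
    [[0,0,10],[0,0,0.5],0.7],
    [[0,0,10],[0,0,0.625],0.7]
  ]
}}

```text
time_s: 19.55
ee_pos: [498.0, -129.2, 396.4]
ee_rot: [-179.5, 0.3, -102.7]
force: [0.2, -0.5, 0.6]
gripper_width: 64.0
```

>>> {"op": "jog_arm", "data": {
  "series": [
    [[0,0,0],[0,0,0.125],0.7],
    [[0,0,0],[0,0,0.25],0.7],
    [[0,0,0],[0,0,0.375],0.7],
    [[0,0,0],[0,0,0.5],0.7],
    [[0,0,0],[0,0,0.625],0.7]
  ]
}}

```text
time_s: 19.97
ee_pos: [497.9, -128.9, 396.5]
ee_rot: [-179.5, 0.3, -66.9]
force: [-0.4, -0.1, -0.6]
gripper_width: 63.7
```

>>> {"op": "jog_arm", "data": {
  "series": [
    [[0,0,0],[0,0,0.125],0.7],
    [[0,0,0],[0,0,0.25],0.7],
    [[0,0,0],[0,0,0.375],0.7],
    [[0,0,0],[0,0,0.5],0.7],
    [[0,0,0],[0,0,0.625],0.7]
  ]
}}

```text
time_s: 20.38
ee_pos: [497.8, -128.6, 396.7]
ee_rot: [-179.4, 0.3, -31.1]
force: [0.4, 0.1, -0.4]
gripper_width: 63.6
```

>>> {"op": "jog_arm", "data": {
  "series": [
    [[0,0,0],[0,0,0.125],0.7],
    [[0,0,0],[0,0,0.25],0.7],
    [[0,0,0],[0,0,0.375],0.7],
    [[0,0,0],[0,0,0.5],0.7],
    [[0,0,0],[0,0,0.625],0.7]
  ]
}}

```text
time_s: 20.8
ee_pos: [497.7, -128.3, 396.9]
ee_rot: [-179.4, 0.2, 4.7]
force: [-0.5, -0.0, 0.1]
gripper_width: 63.9
```

```bash
python3 plan.py -246 -246 -246 -246 -246 52 -90
```

```text
t 20.8 phi 113.0 R 52.4 rot [-179.4    0.2    4.7] q6 -20.8 Frad 0.2 Ftan(res) 0.4 Fz 0.1 z 396.9
[[-0.7, -0.7, -74.9], [-0.009, -0.007, 0.336], 0.1], [[-0.7, -0.7, -74.9], [-0.009, -0.007, 0.336], 0.1], [[-0.7, -0.7, -74.9], [-0.009, -0.007, 0.336], 0.1], [[-0.7, -0.7, -74.9], [-0.009, -0.007, 0.336], 0.1], [[-0.7, -0.7, -74.9], [-0.009, -0.007, 0.336], 0.1],
```

Now I'll finish the turn and look before descending.

>>> {"op": "jog_arm", "data": {
  "series": [
    [[-0.7,-0.7,0],[-0.004,-0.003,0.12],0.7],
    [[-0.7,-0.7,-4],[-0.009,-0.007,0.24],0.7],
    [[-0.7,-0.7,-8],[-0.009,-0.007,0.336],0.7],
    [[-0.7,-0.7,-8],[-0.009,-0.007,0.336],0.7],
    [[-0.7,-0.7,-8],[-0.009,-0.007,0.336],0.7]
  ]
}}

```text
time_s: 21.22
ee_pos: [497.0, -128.8, 388.9]
ee_rot: [-180.0, -0.0, 23.9]
force: [-0.4, 0.8, 0.7]
gripper_width: 63.4
```

```bash
python3 plan.py -246 -246 -246 -246 -246 52 -90;  python3 - <<'E'
from h import *
s,f=grab('wrist','w20.png'); print(s['ee_pos'],s['qvel'].round(1))
a=np.radians(114)
for r,z in ((52,174),(52,102),(0,90)): print(proj(s,f,[518.2+r*np.cos(a),-176.5+r*np.sin(a),z]).round(1))
s,f=grab('scene'); cv2.imwrite('pics/s20.png',cv2.resize(np.asarray(f['pixels'])[165:225,230:310,::-1],None,fx=9,fy=9,interpolation=cv2.INTER_CUBIC))
E
```

```text
t 21.22 phi 114.0 R 52.3 rot [-180.    -0.    23.9] q6 -39.7 Frad 0.9 Ftan(res) 0.1 Fz 0.7 z 388.9
[[0.1, -0.2, -66.9], [-0.001, 0.0, 0.002], 0.1], [[0.1, -0.2, -66.9], [-0.001, 0.0, 0.002], 0.1], [[0.1, -0.2, -66.9], [-0.001, 0.0, 0.002], 0.1], [[0.1, -0.2, -66.9], [-0.001, 0.0, 0.002], 0.1], [[0.1, -0.2, -66.9], [-0.001, 0.0, 0.002], 0.1], 
[ 496.97110651 -128.75038637  388.86910053] [-0.  -0.1 -0.5 -0.2 -0.   0.3]
[319.5 283.2]
[319.8 246.2]
[320.1 311.9]
```

View pics/w20.png

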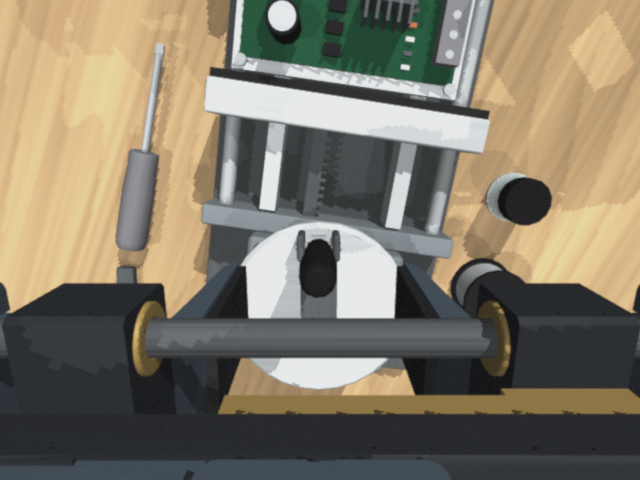

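View pics/s20.png

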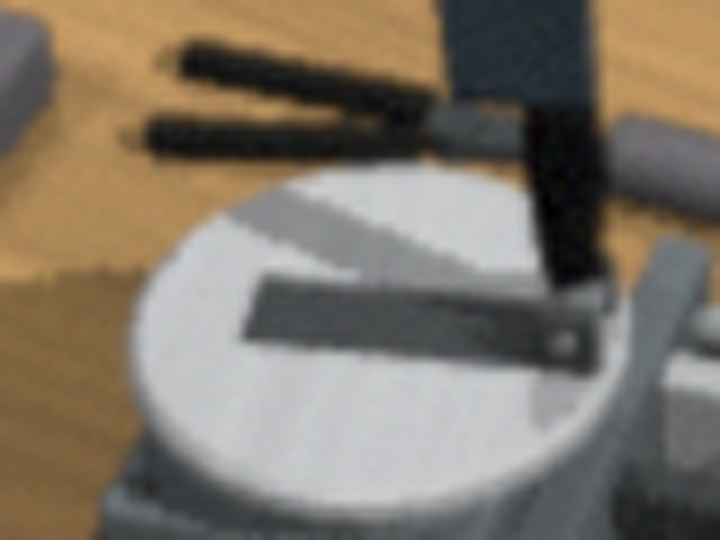

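The grip top at (318,281) matches the upright prediction (319.5,283), and the cushion is close to the board. Descending and gripping.

>>> {"op": "jog_arm", "data": {
  "series": [
    [[0,0,-15],[0,0,0],0.5],
    [[0,0,-30],[0,0,0],0.5],
    [[0,0,-48],[0,0,0],0.45],
    [[0,0,-62],[0,0,0],0.4],
    [[0,0,-67],[0,0,0],0.2]
  ],
  "squeeze": 25
}}

```text
time_s: 21.73
ee_pos: [496.6, -128.7, 320.4]
ee_rot: [-179.9, 0.1, 23.8]
force: [-0.1, -0.4, -0.0]
gripper_width: 33.3
```

>>> {"op": "jog_arm", "data": {
  "series": [
    [[0,0,0],[0,0,0],0.1],
    [[0,0,0],[0,0,0],0.1],
    [[0,0,0],[0,0,0],0.1],
    [[0,0,0],[0,0,0],0.1],
    [[0,0,0],[0,0,0],0.1]
  ]
}}

```text
time_s: 22.15
ee_pos: [496.2, -128.8, 320.5]
ee_rot: [-179.9, 0.2, 23.8]
force: [-2.5, -1.8, -2.4]
gripper_width: 19.7
```

```bash
python3 plan.py -251 -256 -261 -266 -271 51.8 -90; python3 -c "
from h import *
print(telemetry.state()['gripper_width'])"
```

```text
t 22.15 phi 114.8 R 52.5 rot [-179.9    0.2   23.8] q6 -39.7 Frad -0.5 Ftan(res) 3.0 Fz -2.4 z 320.5
[[5.1, 1.3, 1.5], [-0.001, -0.003, -0.084], 0.1], [[9.5, 2.6, 1.5], [-0.001, -0.003, -0.172], 0.1], [[13.9, 3.5, 1.5], [-0.001, -0.003, -0.259], 0.1], [[18.4, 4.0, 1.5], [-0.002, -0.003, -0.346], 0.1], [[22.9, 4.1, 1.5], [-0.002, -0.003, -0.433], 0.1], 
19.702293343519226
```

>>> {"op": "jog_arm", "data": {
  "series": [
    [[5.1,1.3,0],[-0.001,-0.003,-0.084],0.1],
    [[9.5,2.6,0],[-0.001,-0.003,-0.172],0.1],
    [[13.9,3.5,0],[-0.001,-0.003,-0.259],0.1],
    [[18.4,4,0],[-0.002,-0.003,-0.346],0.1],
    [[22.9,4.1,0],[-0.002,-0.003,-0.433],0.1]
  ],
  "squeeze": 25
}}

```text
time_s: 22.57
ee_pos: [517.5, -124.4, 320.5]
ee_rot: [-180.0, 0.4, -1.2]
force: [-7.7, -0.8, 0.5]
gripper_width: 19.2
```

```bash
sed -i 's/322-p/320.7-p/' plan.py; python3 plan.py -277 -283 -289 -295 -301 51.8 -90
```

```text
t 22.57 phi 90.8 R 52.1 rot [-180.     0.4   -1.2] q6 -13.5 Frad -0.7 Ftan(res) 7.7 Fz 0.5 z 320.5
[[7.0, -0.7, 0.2], [-0.001, -0.007, -0.101], 0.1], [[12.3, -1.6, 0.2], [-0.002, -0.007, -0.206], 0.1], [[17.6, -3.1, 0.2], [-0.002, -0.006, -0.31], 0.1], [[22.6, -5.1, 0.2], [-0.002, -0.006, -0.415], 0.1], [[27.4, -7.7, 0.2], [-0.003, -0.006, -0.52], 0.1],
```

>>> {"op": "jog_arm", "data": {
  "series": [
    [[7,-0.7,0],[-0.001,-0.007,-0.101],0.1],
    [[12.3,-1.6,0],[-0.002,-0.007,-0.206],0.1],
    [[17.6,-3.1,0],[-0.002,-0.006,-0.31],0.1],
    [[22.6,-5.1,0],[-0.002,-0.006,-0.415],0.1],
    [[27.4,-7.7,0],[-0.003,-0.006,-0.52],0.1]
  ],
  "squeeze": 25
}}

```text
time_s: 22.98
ee_pos: [543.5, -131.3, 320.4]
ee_rot: [179.9, 0.4, -31.3]
force: [-8.1, 2.5, 1.4]
gripper_width: 19.5
```

```bash
python3 plan.py -306 -311 -316 -321 -326 51.8 -90;python3 -c "
from h import *
s,f=grab('scene'); cv2.imwrite('pics/s21.png',cv2.resize(np.asarray(f['pixels'])[165:295,215:435,::-1],None,fx=3.6,fy=3.6,interpolation=cv2.INTER_CUBIC))"
```

```text
t 22.98 phi 60.8 R 51.8 rot [179.9   0.4 -31.3] q6 16.5 Frad -1.8 Ftan(res) 8.3 Fz 1.4 z 320.4
[[5.2, -3.2, 0.3], [-0.003, -0.007, -0.081], 0.1], [[8.7, -6.1, 0.3], [-0.003, -0.006, -0.169], 0.1], [[12.0, -9.2, 0.3], [-0.004, -0.006, -0.256], 0.1], [[15.0, -12.6, 0.3], [-0.004, -0.006, -0.343], 0.1], [[17.7, -16.2, 0.3], [-0.004, -0.006, -0.43], 0.1],
```

View pics/s21.png

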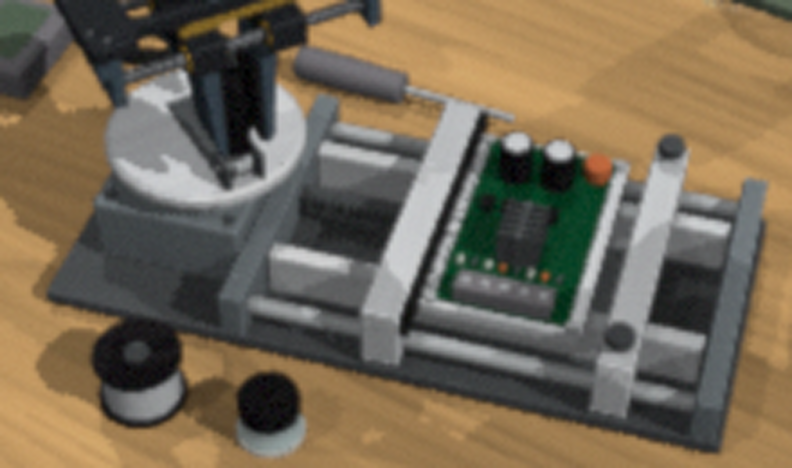

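>>> {"op": "jog_arm", "data": {
  "series": [
    [[5.2,-3.2,0],[-0.003,-0.007,-0.081],0.1],
    [[8.7,-6.1,0],[-0.003,-0.006,-0.169],0.1],
    [[12,-9.2,0],[-0.004,-0.006,-0.256],0.1],
    [[15,-12.6,0],[-0.004,-0.006,-0.343],0.1],
    [[17.7,-16.2,0],[-0.004,-0.006,-0.43],0.1]
  ],
  "squeeze": 25
}}

```text
time_s: 23.45
ee_pos: [560.7, -147.0, 320.5]
ee_rot: [179.9, 0.3, -56.5]
force: [-7.8, 4.0, 1.3]
gripper_width: 19.8
```

```bash
python3 plan.py -330 -334 -338 -342 -346 51.8 -90;python3 -c "
from h import *
s,f=grab('scene'); cv2.imwrite('pics/s22.png',cv2.resize(np.asarray(f['pixels'])[190:290,325:425,::-1],None,fx=6,fy=6,interpolation=cv2.INTER_CUBIC))"
```

```text
t 23.45 phi 34.8 R 51.8 rot [179.9   0.3 -56.5] q6 40.6 Frad -4.1 Ftan(res) 7.7 Fz 1.3 z 320.5
[[2.3, -3.6, 0.2], [-0.003, -0.004, -0.061], 0.1], [[4.0, -6.8, 0.2], [-0.003, -0.004, -0.131], 0.1], [[5.5, -10.1, 0.2], [-0.003, -0.004, -0.201], 0.1], [[6.7, -13.5, 0.2], [-0.003, -0.004, -0.271], 0.1], [[7.7, -17.0, 0.2], [-0.003, -0.004, -0.34], 0.1],
```

View pics/s22.png

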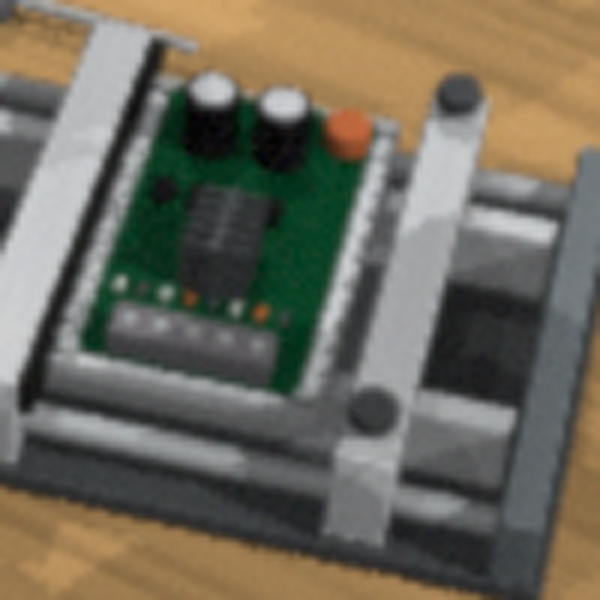

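The gap between the board and the rail is still about 10 mm. Running drag is ~7.7–8.3 N. Continuing at a slower pace.

>>> {"op": "jog_arm", "data": {
  "series": [
    [[2.3,-3.6,0],[-0.003,-0.004,-0.061],0.1],
    [[4,-6.8,0],[-0.003,-0.004,-0.131],0.1],
    [[5.5,-10.1,0],[-0.003,-0.004,-0.201],0.1],
    [[6.7,-13.5,0],[-0.003,-0.004,-0.271],0.1],
    [[7.7,-17,0],[-0.003,-0.004,-0.34],0.1]
  ],
  "squeeze": 25
}}

```text
time_s: 23.92
ee_pos: [568.1, -163.0, 320.4]
ee_rot: [179.9, 0.3, -76.4]
force: [-4.1, 6.2, -0.8]
gripper_width: 19.8
```

```bash
python3 plan.py -349 -352 -355 -358 -361 51.8 -90
```

```text
t 23.92 phi 15.2 R 51.7 rot [179.9   0.3 -76.4] q6 59.1 Frad -2.3 Ftan(res) 7.0 Fz -0.8 z 320.4
[[0.9, -3.7, 0.3], [-0.005, -0.003, -0.045], 0.1], [[1.4, -6.3, 0.3], [-0.005, -0.003, -0.097], 0.1], [[1.7, -9.0, 0.3], [-0.005, -0.003, -0.15], 0.1], [[1.9, -11.7, 0.3], [-0.005, -0.003, -0.202], 0.1], [[1.9, -14.5, 0.3], [-0.005, -0.003, -0.255], 0.1],
```

>>> {"op": "jog_arm", "data": {
  "series": [
    [[0.9,-3.7,0],[-0.005,-0.003,-0.045],0.1],
    [[1.4,-6.3,0],[-0.005,-0.003,-0.097],0.1],
    [[1.7,-9,0],[-0.005,-0.003,-0.15],0.1],
    [[1.9,-11.7,0],[-0.005,-0.003,-0.202],0.1],
    [[1.9,-14.5,0],[-0.005,-0.003,-0.255],0.1]
  ],
  "squeeze": 25
}}

```text
time_s: 24.33
ee_pos: [569.8, -175.5, 320.5]
ee_rot: [179.9, 0.3, -91.2]
force: [-1.4, 7.4, -2.1]
gripper_width: 19.5
```

```bash
python3 plan.py -364 -367 -370 -373 -376 51.8 -90; python3 -c "
from h import *
s,f=grab('scene'); cv2.imwrite('pics/s23.png',cv2.resize(np.asarray(f['pixels'])[190:290,325:425,::-1],None,fx=6,fy=6,interpolation=cv2.INTER_CUBIC))"
```

```text
t 24.33 phi 1.1 R 51.6 rot [179.9   0.3 -91.2] q6 72.8 Frad -1.2 Ftan(res) 7.5 Fz -2.1 z 320.5
[[0.1, -4.6, 0.2], [-0.006, -0.001, -0.048], 0.1], [[-0.1, -7.3, 0.2], [-0.006, -0.001, -0.101], 0.1], [[-0.5, -10.0, 0.2], [-0.006, -0.0, -0.153], 0.1], [[-1.1, -12.6, 0.2], [-0.006, -0.0, -0.205], 0.1], [[-1.8, -15.3, 0.2], [-0.006, -0.0, -0.258], 0.1],
```

View pics/s23.png

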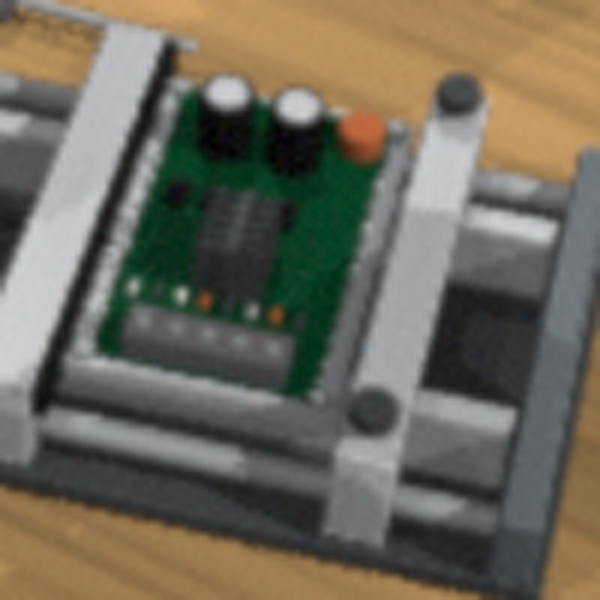

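>>> {"op": "jog_arm", "data": {
  "series": [
    [[0.1,-3.5,0],[-0.006,-0.001,-0.035],0.1],
    [[0,-5.5,0],[-0.006,-0.001,-0.07],0.1],
    [[-0.2,-7.3,0],[-0.006,0,-0.105],0.1],
    [[-0.4,-9.1,0],[-0.006,0,-0.14],0.1],
    [[-0.6,-10.9,0],[-0.006,0,-0.175],0.1]
  ],
  "squeeze": 25
}}

```text
time_s: 24.8
ee_pos: [569.3, -184.9, 320.5]
ee_rot: [179.9, 0.3, -101.6]
force: [-1.2, 8.4, -2.0]
gripper_width: 19.7
```

```bash
python3 plan.py -373 -375 -377 -379 -381 51.8 -90; python3 -c "
from h import *
s,f=grab('scene'); cv2.imwrite('pics/s24.png',cv2.resize(np.asarray(f['pixels'])[190:290,325:425,::-1],None,fx=6,fy=6,interpolation=cv2.INTER_CUBIC))"
```

```text
t 24.8 phi -9.4 R 51.8 rot [ 179.9    0.3 -101.6] q6 82.2 Frad -2.6 Ftan(res) 8.1 Fz -2.0 z 320.5
[[-0.7, -3.2, 0.2], [-0.005, -0.0, -0.025], 0.1], [[-1.1, -5.0, 0.2], [-0.005, -0.0, -0.06], 0.1], [[-1.6, -6.7, 0.2], [-0.005, 0.0, -0.095], 0.1], [[-2.2, -8.4, 0.2], [-0.005, 0.0, -0.13], 0.1], [[-2.8, -10.1, 0.2], [-0.005, 0.0, -0.165], 0.1],
```

View pics/s24.png

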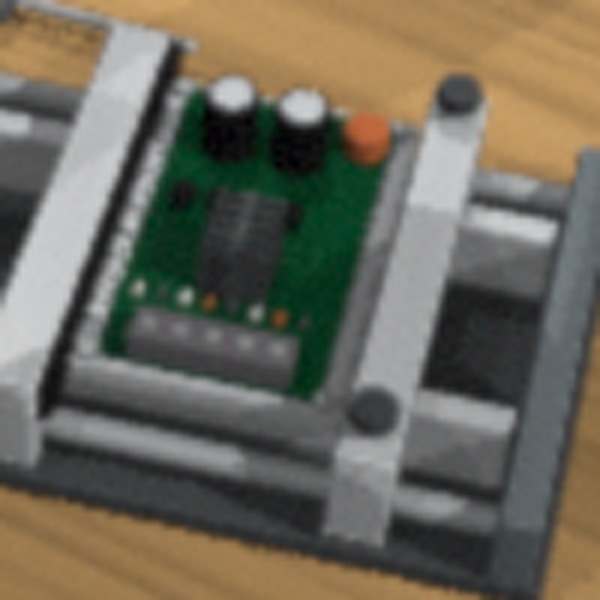

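>>> {"op": "jog_arm", "data": {
  "series": [
    [[-0.7,-3.2,0],[-0.005,0,-0.025],0.1],
    [[-1.1,-5,0],[-0.005,0,-0.06],0.1],
    [[-1.6,-6.7,0],[-0.005,0,-0.095],0.1],
    [[-2.2,-8.4,0],[-0.005,0,-0.13],0.1],
    [[-2.8,-10.1,0],[-0.005,0,-0.165],0.1]
  ],
  "squeeze": 25
}}

```text
time_s: 25.27
ee_pos: [567.1, -193.4, 320.6]
ee_rot: [180.0, 0.4, -111.3]
force: [1.2, 7.9, -3.9]
gripper_width: 19.3
```

```bash
python3 plan.py -382 -383.5 -385 -386.5 -388 51.8 -90; python3 -c "
from h import *
s,f=grab('scene'); cv2.imwrite('pics/s25.png',cv2.resize(np.asarray(f['pixels'])[190:290,325:425,::-1],None,fx=6,fy=6,interpolation=cv2.INTER_CUBIC))"
```

```text
t 25.27 phi -19.1 R 51.8 rot [ 180.     0.4 -111.3] q6 91.1 Frad -1.4 Ftan(res) 7.9 Fz -3.9 z 320.6
[[-0.9, -2.5, 0.1], [-0.006, 0.002, -0.013], 0.1], [[-1.4, -3.7, 0.1], [-0.006, 0.002, -0.039], 0.1], [[-2.0, -5.0, 0.1], [-0.006, 0.002, -0.065], 0.1], [[-2.6, -6.2, 0.1], [-0.006, 0.002, -0.091], 0.1], [[-3.2, -7.4, 0.1], [-0.006, 0.002, -0.118], 0.1],
```

View pics/s25.png

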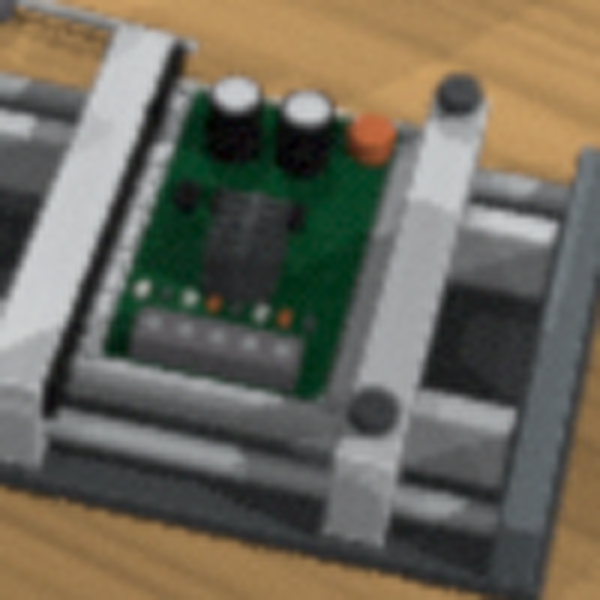

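>>> {"op": "jog_arm", "data": {
  "series": [
    [[-0.5,-1.7,0],[-0.006,0.002,-0.013],0.1],
    [[-0.9,-2.6,0],[-0.006,0.002,-0.03],0.1],
    [[-1.4,-3.7,0],[-0.006,0.002,-0.048],0.1],
    [[-1.8,-4.6,0],[-0.006,0.002,-0.065],0.1],
    [[-2.2,-5.5,0],[-0.006,0.002,-0.085],0.1]
  ],
  "squeeze": 25
}}

```text
time_s: 25.73
ee_pos: [565.7, -197.3, 320.6]
ee_rot: [-180.0, 0.3, -116.3]
force: [3.0, 7.9, -3.7]
gripper_width: 19.8
```

```bash
python3 plan.py -386 -387 -388 -389 -390 51.8 -90
```

```text
t 25.73 phi -23.6 R 51.8 rot [-180.     0.3 -116.3] q6 95.8 Frad -0.4 Ftan(res) 8.4 Fz -3.7 z 320.6
[[-0.9, -1.9, 0.1], [-0.005, 0.003, 0.006], 0.1], [[-1.3, -2.8, 0.1], [-0.005, 0.003, -0.012], 0.1], [[-1.7, -3.6, 0.1], [-0.005, 0.003, -0.029], 0.1], [[-2.1, -4.3, 0.1], [-0.005, 0.003, -0.047], 0.1], [[-2.6, -5.1, 0.1], [-0.005, 0.003, -0.064], 0.1],
```

>>> {"op": "jog_arm", "data": {
  "series": [
    [[-0.7,-1.4,0],[-0.005,0.003,-0.01],0.1],
    [[-1.1,-2.3,0],[-0.005,0.003,-0.022],0.1],
    [[-1.5,-3.1,0],[-0.005,0.003,-0.035],0.1],
    [[-1.9,-3.9,0],[-0.005,0.003,-0.047],0.1],
    [[-2.4,-4.7,0],[-0.005,0.003,-0.06],0.1]
  ],
  "squeeze": 25
}}

```text
time_s: 26.15
ee_pos: [564.4, -199.8, 320.6]
ee_rot: [-180.0, 0.4, -119.9]
force: [4.2, 8.8, -5.1]
gripper_width: 19.2
```

```bash
python3 plan.py -390 -391 -392 -393 -394 51.8 -90; python3 -c "
from h import *
s,f=grab('scene'); cv2.imwrite('pics/s26.png',cv2.resize(np.asarray(f['pixels'])[190:290,325:425,::-1],None,fx=6,fy=6,interpolation=cv2.INTER_CUBIC))"
```

```text
t 26.15 phi -26.8 R 51.8 rot [-180.     0.4 -119.9] q6 99.0 Frad -0.2 Ftan(res) 9.7 Fz -5.1 z 320.6
[[-1.4, -2.6, 0.1], [-0.006, 0.004, -0.002], 0.1], [[-1.8, -3.3, 0.1], [-0.006, 0.004, -0.019], 0.1], [[-2.3, -4.1, 0.1], [-0.006, 0.004, -0.037], 0.1], [[-2.8, -4.9, 0.1], [-0.006, 0.004, -0.054], 0.1], [[-3.3, -5.6, 0.1], [-0.006, 0.004, -0.072], 0.1],
```

View pics/s26.png

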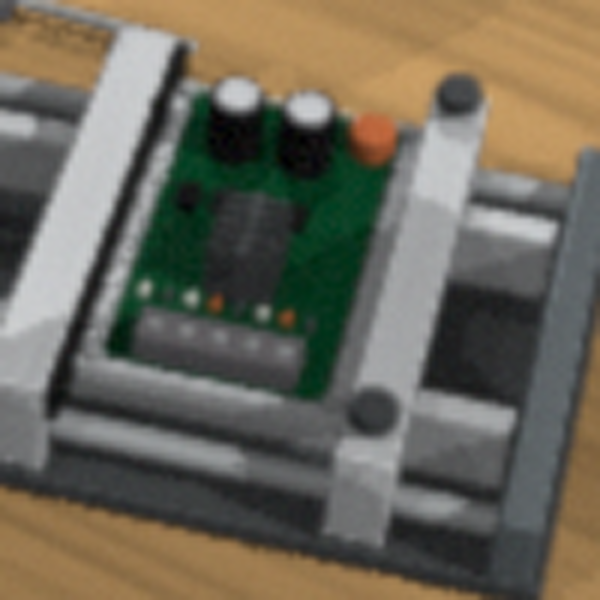

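Tangential force has begun to rise: 9.7 N against a running ~7.8 N. Continuing in fine steps toward ~11.8 N.

>>> {"op": "jog_arm", "data": {
  "series": [
    [[-0.6,-1.1,0],[-0.006,0.004,0],0.1],
    [[-1.0,-1.9,0],[-0.006,0.004,-0.005],0.1],
    [[-1.3,-2.4,0],[-0.006,0.004,-0.01],0.1],
    [[-1.6,-2.9,0],[-0.006,0.004,-0.015],0.1],
    [[-1.8,-3.4,0],[-0.006,0.004,-0.02],0.1]
  ],
  "squeeze": 28
}}

```text
time_s: 26.62
ee_pos: [563.9, -201.0, 320.6]
ee_rot: [-180.0, 0.4, -121.2]
force: [4.1, 9.7, -4.7]
gripper_width: 19.5
```

```bash
python3 plan.py -391 -392 -392.5 -393 -394 51.8 -90
```

```text
t 26.62 phi -28.2 R 51.9 rot [-180.     0.4 -121.2] q6 100.1 Frad -0.9 Ftan(res) 10.5 Fz -4.7 z 320.6
[[-1.3, -2.1, 0.1], [-0.006, 0.004, 0.003], 0.1], [[-1.8, -2.9, 0.1], [-0.006, 0.004, -0.014], 0.1], [[-2.0, -3.3, 0.1], [-0.006, 0.004, -0.023], 0.1], [[-2.3, -3.7, 0.1], [-0.006, 0.004, -0.032], 0.1], [[-2.8, -4.4, 0.1], [-0.006, 0.004, -0.049], 0.1],
```

>>> {"op": "jog_arm", "data": {
  "series": [
    [[-0.6,-1.1,0],[-0.006,0.004,0],0.1],
    [[-1.0,-1.9,0],[-0.006,0.004,0],0.1],
    [[-1.4,-2.5,0],[-0.006,0.004,-0.005],0.1],
    [[-1.7,-3.0,0],[-0.006,0.004,-0.01],0.1],
    [[-2.0,-3.6,0],[-0.006,0.004,-0.01],0.1]
  ],
  "squeeze": 28
}}

```text
time_s: 27.03
ee_pos: [563.3, -202.2, 320.6]
ee_rot: [-180.0, 0.5, -121.8]
force: [4.5, 8.9, -5.7]
gripper_width: 19.5
```

```bash
python3 plan.py -391 -392 -392.5 -393 -394 51.8 -90;  python3 -c "
from h import *
s,f=grab('scene'); cv2.imwrite('pics/s27.png',cv2.resize(np.asarray(f['pixels'])[190:290,325:425,::-1],None,fx=6,fy=6,interpolation=cv2.INTER_CUBIC))"
```

```text
t 27.03 phi -29.7 R 51.9 rot [-180.     0.5 -121.8] q6 100.6 Frad -0.5 Ftan(res) 10.0 Fz -5.7 z 320.6
[[-0.7, -1.0, 0.1], [-0.007, 0.005, 0.015], 0.1], [[-1.2, -1.7, 0.1], [-0.007, 0.005, -0.003], 0.1], [[-1.4, -2.1, 0.1], [-0.007, 0.005, -0.011], 0.1], [[-1.7, -2.5, 0.1], [-0.007, 0.005, -0.02], 0.1], [[-2.2, -3.2, 0.1], [-0.007, 0.005, -0.038], 0.1],
```

View pics/s27.png

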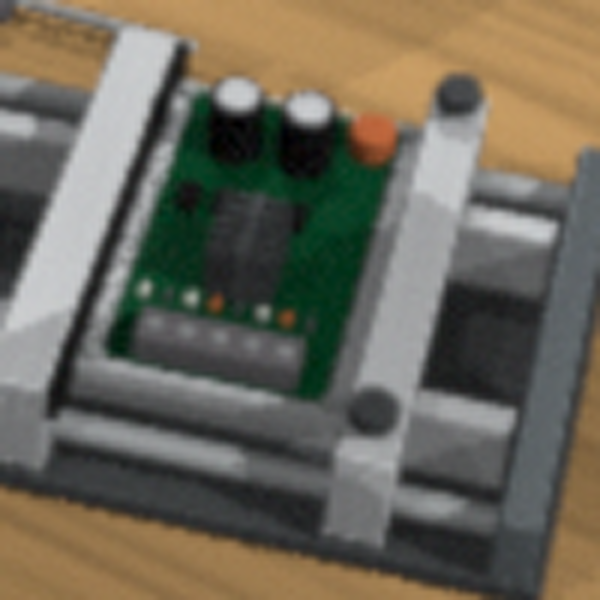

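>>> {"op": "jog_arm", "data": {
  "series": [
    [[-0.7,-1.2,0],[-0.006,0.004,0],0.1],
    [[-1.1,-1.9,0],[-0.006,0.004,0],0.1],
    [[-1.4,-2.4,0],[-0.006,0.004,0],0.1],
    [[-1.7,-2.9,0],[-0.006,0.004,0],0.1],
    [[-1.9,-3.3,0],[-0.006,0.004,0],0.1]
  ],
  "squeeze": 28
}}

```text
time_s: 27.5
ee_pos: [562.8, -203.1, 320.6]
ee_rot: [-180.0, 0.6, -121.9]
force: [4.1, 9.9, -5.5]
gripper_width: 19.6
```

```bash
python3 plan.py -391 -392 -392.5 -393 -394 51.8 -90|head -1; python3 -c "
from h import *
for i in range(3):
  s,f=grab('scene'); print(s['time_s'],s['ee_pos'],s['force'],s['torque'])"
```

```text
t 27.5 phi -30.8 R 51.9 rot [-180.     0.6 -121.9] q6 100.6 Frad -1.5 Ftan(res) 10.7 Fz -5.5 z 320.6
27.5 [ 562.83331931 -203.06430574  320.58994391] [ 4.12765141  9.94596927 -5.5197047 ] [ 1.79229143 -0.75080904  0.01230222]
27.55 [ 562.8033386  -203.13692188  320.57634676] [ 4.59178753  9.7080075  -6.29804175] [ 1.74888837 -0.72206595 -0.03478741]
27.6 [ 562.82839906 -203.11698838  320.58692095] [ 4.1172081   9.76948072 -6.67620001] [ 1.77089587 -0.7344806  -0.01562312]
```

The tangential force has settled at ~10.7 N. By feel that is about 3 N over running drag, so roughly 15 N of clamping. By angle, contact began near φ≈-24° and it is now -31°, so roughly 23 N. Both are within the snug range. I'll release and rise.

>>> {"op": "jog_arm", "data": {
  "series": [
    [[0,0,0],[0,0,0],0.4],
    [[0,0,0],[0,0,0],0.6],
    [[0,0,0],[0,0,0],0.7],
    [[0,0,0],[0,0,0],0.7],
    [[0,0,8],[0,0,0],0.7]
  ]
}}

```text
time_s: 28.07
ee_pos: [562.4, -203.3, 327.8]
ee_rot: [179.9, 0.5, -122.0]
force: [-0.3, 0.6, 0.2]
gripper_width: 50.0
```

>>> {"op": "jog_arm", "data": {
  "series": [
    [[0,0,20],[0,0,0],0.7],
    [[0,0,40],[0,0,0],0.7],
    [[0,0,60],[0,0,0],0.7],
    [[0,0,66],[0,0,0],0.7],
    [[0,0,66],[0,0,0],0.7]
  ]
}}

```text
time_s: 28.48
ee_pos: [562.6, -203.6, 396.4]
ee_rot: [-179.8, 0.6, -122.0]
force: [0.1, -0.1, 0.8]
gripper_width: 63.8
```

```bash
python3 - <<'E'
from h import *
for i in range(4): s,f=grab('wrist','w28.png')
print(s['time_s'],s['ee_pos'],s['ee_rot'],s['force'],s['qvel'].round(1),s['qpos'].round(1))
a=np.radians(-31)
for r,z in ((52,174),(52,102),(0,90)): print(proj(s,f,[518.2+r*np.cos(a),-176.5+r*np.sin(a),z]).round(1))
s,f=grab('scene'); cv2.imwrite('pics/s28.png',cv2.resize(np.asarray(f['pixels'])[165:295,215:435,::-1],None,fx=3.6,fy=3.6,interpolation=cv2.INTER_CUBIC))
E
```

```text
28.6333 [ 562.06809403 -203.22928594  392.70352771] [ 179.75599721    0.49003386 -121.96635568] [ 1.19907973  0.01083124 -0.25516369] [ 0.1  0.5  0.5  0.1 -0.1 -0.1] [-21.1  20.8  87.6   0.6  71.7 100.7]
[325.7 276. ]
[325.5 240.6]
[326.5 305.9]
```

View pics/w28.png

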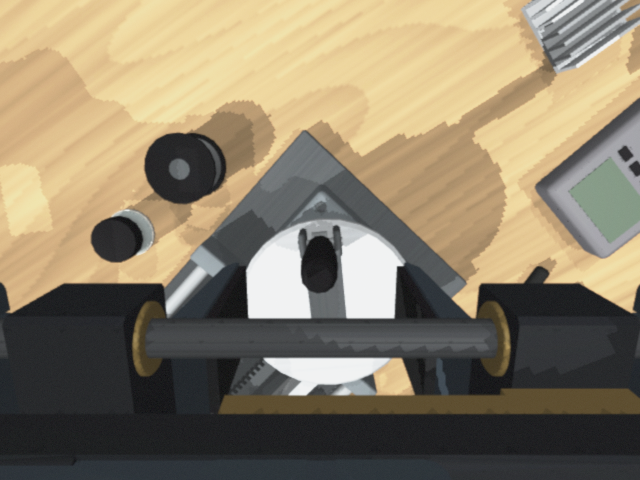

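View pics/s28.png

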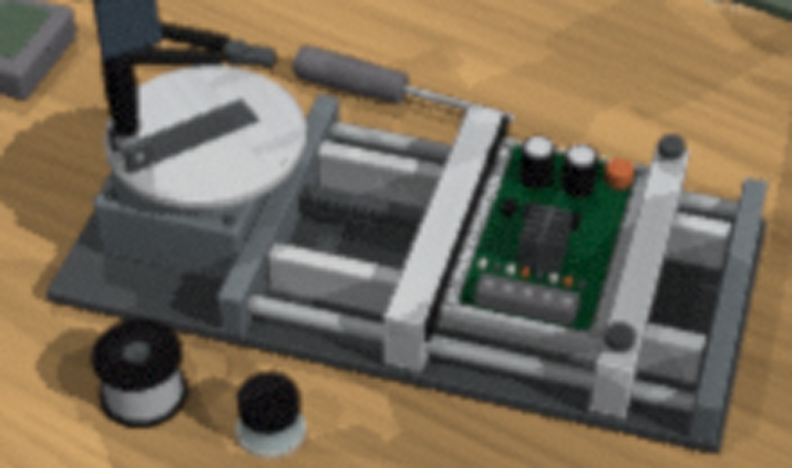

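```bash
python3 - <<'E'
from h import *
s,f=grab('top'); im=np.asarray(f['pixels'])[...,::-1]
cv2.imwrite('pics/t29.png',cv2.resize(im[200:360,220:420],None,fx=3.7,fy=3.7,interpolation=cv2.INTER_CUBIC))
s,f=grab('wrist'); im=np.asarray(f['pixels'])[...,::-1]
cv2.imwrite('pics/w29.png',cv2.resize(im[200:330,230:420],None,fx=4,fy=4,interpolation=cv2.INTER_CUBIC))
print(s['ee_pos'],s['ee_rot'])
E
```

```text
[ 562.24193824 -203.22029251  392.50457367] [ 179.73349363    0.48617973 -121.95724532]
```

View pics/t29.png

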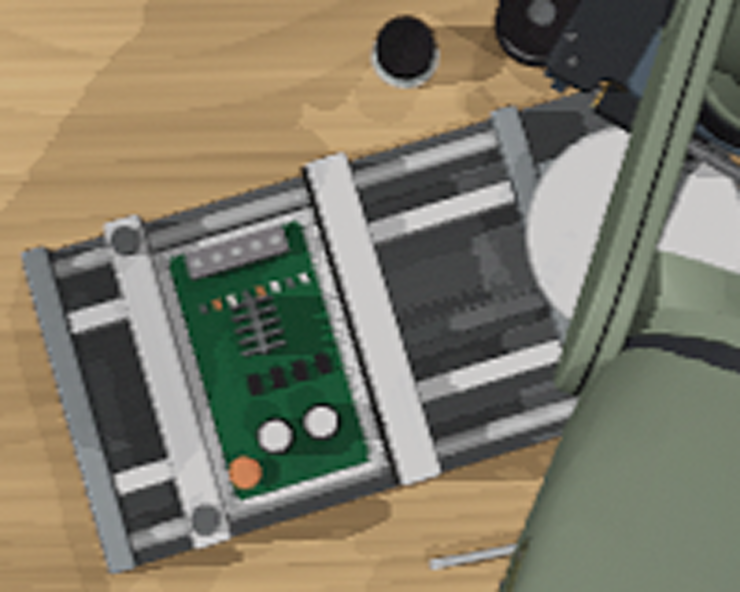

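View pics/w29.png

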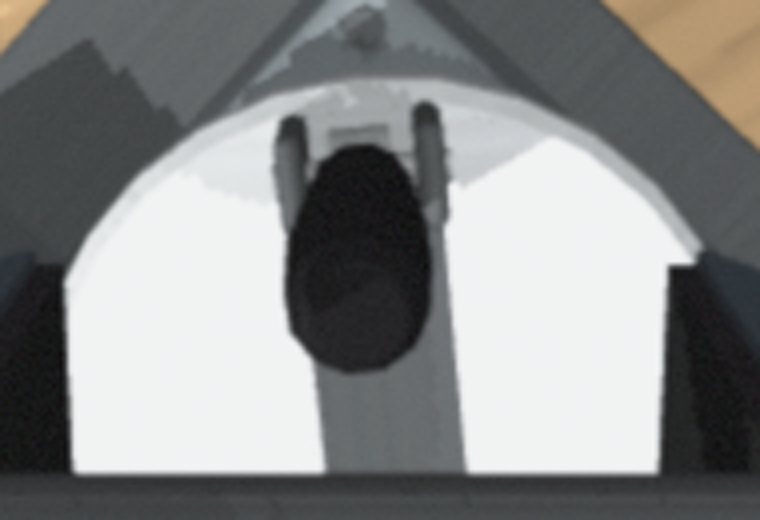

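The top view shows the board squared against the rail, with the cushion touching its whole edge. The slot view puts the true wheel angle about 3° behind the tool angle, so the force reading is the better measure (~+2.9 N, about 15 N of clamping). I'll regrip and add a little to get nearer +4 N.

>>> {"op": "jog_arm", "data": {
  "series": [
    [[0,0,-15],[0,0,0.015],0.6],
    [[0,0,-32],[0,0,0.03],0.6],
    [[0,0,-50],[0,0,0.04],0.5],
    [[0,0,-66],[0,0,0.05],0.45],
    [[0,0,-71],[0,0,0.05],0.3]
  ],
  "squeeze": 28
}}

```text
time_s: 29.25
ee_pos: [561.6, -202.9, 318.5]
ee_rot: [179.4, 0.4, -119.1]
force: [0.5, 0.6, -0.1]
gripper_width: 37.3
```

>>> {"op": "jog_arm", "data": {
  "series": [
    [[0,0,0],[0,0,0],0.1],
    [[0,0,0],[0,0,0],0.1],
    [[0,0,0],[0,0,0],0.1],
    [[0,0,0],[0,0,0],0.1],
    [[0,0,0],[0,0,0],0.1]
  ]
}}

```text
time_s: 29.67
ee_pos: [562.0, -202.3, 318.6]
ee_rot: [179.4, 0.6, -119.1]
force: [2.9, 4.6, -5.6]
gripper_width: 19.6
```

```bash
python3 plan.py -391 -392 -392.5 -393 -394 51.8 -90; python3 -c "
from h import *
print(telemetry.state()['gripper_width'])"
```

```text
t 29.67 phi -30.5 R 50.8 rot [ 179.4    0.6 -119.1] q6 97.7 Frad 0.2 Ftan(res) 5.4 Fz -5.6 z 318.6
[[0.6, -0.9, 2.1], [-0.013, -0.004, -0.033], 0.1], [[0.1, -1.7, 2.1], [-0.013, -0.003, -0.051], 0.1], [[-0.1, -2.1, 2.1], [-0.013, -0.003, -0.059], 0.1], [[-0.4, -2.5, 2.1], [-0.013, -0.003, -0.068], 0.1], [[-0.9, -3.2, 2.1], [-0.013, -0.003, -0.086], 0.1], 
19.639624755688608
```

>>> {"op": "jog_arm", "data": {
  "series": [
    [[-0.4,-0.7,0],[0,0,0],0.1],
    [[-0.7,-1.3,0],[0,0,0],0.1],
    [[-1,-1.8,0],[0,0,0],0.1],
    [[-1.3,-2.3,0],[0,0,0],0.1],
    [[-1.6,-2.8,0],[0,0,0],0.1]
  ],
  "squeeze": 28
}}

```text
time_s: 30.08
ee_pos: [561.2, -203.5, 318.7]
ee_rot: [179.5, 0.9, -119.2]
force: [5.5, 10.5, -6.9]
gripper_width: 19.4
```

```bash
python3 plan.py -391 -392 -392.5 -393 -394 51.8 -90|head -1
```

```text
t 30.08 phi -32.1 R 50.8 rot [ 179.5    0.9 -119.2] q6 97.4 Frad -0.9 Ftan(res) 11.8 Fz -6.9 z 318.7
```

```bash
python3 -c "
from h import *
c=np.array([518.2,-176.5])
for i in range(5):
  s,f=grab('scene'); o=s['ee_pos'][:2]-c;u=o/np.linalg.norm(o);t=np.array([-u[1],u[0]]); print(round(s['time_s'],2),np.degrees(np.arctan2(o[1],o[0])).round(2),(np.array(s['force'])[:2]@t).round(2))"
```

```text
30.08 -32.11 11.82
30.13 -32.14 10.94
30.18 -32.1 11.5
30.23 -32.09 11.12
30.28 -32.09 9.32
```

>>> {"op": "jog_arm", "data": {
  "series": [
    [[-0.6,-1.0,0],[0,0,0],0.1],
    [[-0.9,-1.6,0],[0,0,0],0.1],
    [[-1.1,-2.0,0],[0,0,0],0.1],
    [[-1.3,-2.3,0],[0,0,0],0.1],
    [[-1.5,-2.7,0],[0,0,0],0.1]
  ],
  "squeeze": 28
}}

```text
time_s: 30.75
ee_pos: [560.6, -204.5, 318.6]
ee_rot: [179.5, 1.2, -119.2]
force: [5.9, 10.5, -6.3]
gripper_width: 19.3
```

```bash
python3 -c "
from h import *
c=np.array([518.2,-176.5])
for i in range(5):
  s,f=grab('scene'); o=s['ee_pos'][:2]-c;u=o/np.linalg.norm(o);t=np.array([-u[1],u[0]]); print(round(s['time_s'],2),np.degrees(np.arctan2(o[1],o[0])).round(2),(np.array(s['force'])[:2]@t).round(2))"
```

```text
30.75 -33.47 12.0
30.8 -33.5 11.57
30.85 -33.48 10.47
30.9 -33.46 11.28
30.95 -33.42 11.34
```

That averages ~11.3 N, about 3.5 N over running drag, or roughly 17–18 N of clamping. The extra TCP travel is partly explained by the tool tilting slightly under load. Releasing.

>>> {"op": "jog_arm", "data": {
  "series": [
    [[0,0,0],[0,0,0],0.4],
    [[0,0,0],[0,0,0],0.6],
    [[0,0,0],[0,0,0],0.7],
    [[0,0,0],[0,0,0],0.8],
    [[0,0,5],[0,0,0],0.8]
  ]
}}

```text
time_s: 31.42
ee_pos: [560.2, -204.9, 323.4]
ee_rot: [179.4, 1.1, -119.2]
force: [-0.4, 0.6, -0.5]
gripper_width: 50.3
```

>>> {"op": "jog_arm", "data": {
  "series": [
    [[0,0,20],[0,0,0],0.8],
    [[0,0,45],[0,0,0],0.8],
    [[0,0,70],[0,0,0],0.8],
    [[0,0,80],[0,0,0],0.8],
    [[0,0,80],[0,0,0],0.8]
  ]
}}

```text
time_s: 31.83
ee_pos: [560.5, -205.3, 406.8]
ee_rot: [179.8, 1.1, -119.2]
force: [0.3, -0.3, -0.5]
gripper_width: 72.8
```

```bash
python3 - <<'E'
from h import *
for i in range(5): s,f=grab('wrist','w30.png')
im=np.asarray(f['pixels'])[...,::-1]
cv2.imwrite('pics/w30.png',cv2.resize(im[190:330,230:420],None,fx=4,fy=4,interpolation=cv2.INTER_CUBIC))
print(s['time_s'],s['ee_pos'],s['ee_rot'],s['force'])
a=np.radians(-30)
for c in ((518.2,-176.5),(516,-175.6)):
  for z in (102,174): p=proj(s,f,[c[0]+52*np.cos(a),c[1]+52*np.sin(a),z]); print(((p-[230,190])*4).round(0))
s,f=grab('scene'); cv2.imwrite('pics/s30.png',cv2.resize(np.asarray(f['pixels'])[165:225,230:310,::-1],None,fx=9,fy=9,interpolation=cv2.INTER_CUBIC))
h=np.array([561,-203.,102])
print(((proj(s,f,h)-[230,165])*9).round(0),((proj(s,f,h+[0,0,72])-[230,165])*9).round(0))
E
```

```text
32.0333 [ 559.81725355 -204.8385584   401.66469455] [ 179.21971256    1.06071235 -119.21840264] [-0.21895036  0.46382163  0.13157142]
[380. 167.]
[374. 297.]
[381. 181.]
[376. 314.]
[182. 343.] [147. 120.]
```

View pics/w30.png

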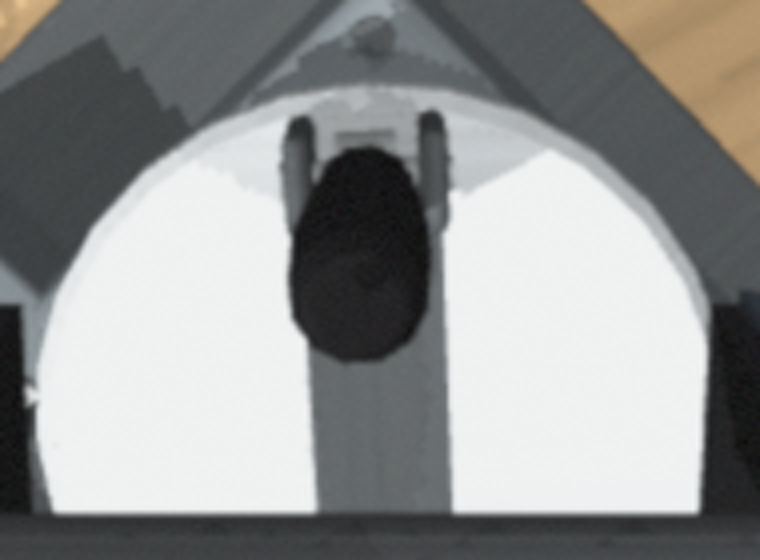

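View pics/s30.png

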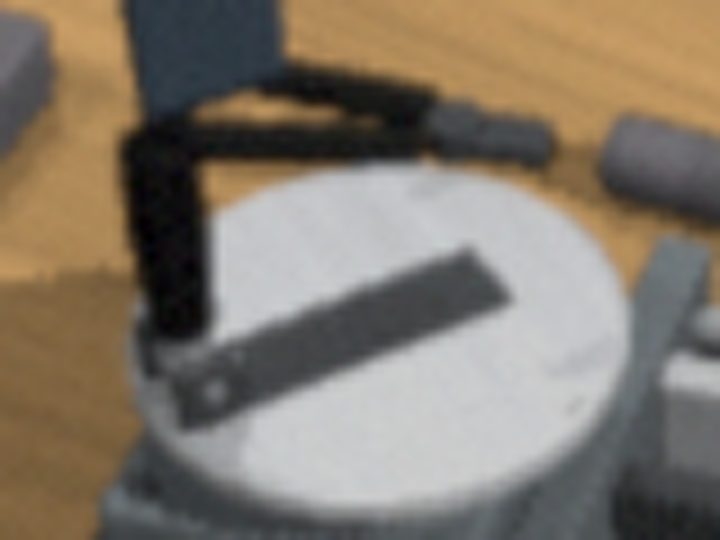

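The handle looks upright. I'll move clear for a clean check of handle, board and bench.

>>> {"op": "jog_arm", "data": {
  "series": [
    [[0,0,20],[0,0,0],0.8],
    [[-20,10,40],[0,0,0],0.8],
    [[-50,30,60],[0,0,0],0.8],
    [[-80,60,70],[0,0,0],0.8],
    [[-110,95,70],[0,0,0],0.8]
  ]
}}

```text
time_s: 32.55
ee_pos: [453.2, -114.5, 472.8]
ee_rot: [179.4, 1.1, -119.3]
force: [0.4, 1.2, 0.8]
gripper_width: 72.9
```

>>> {"op": "jog_arm", "data": {
  "series": [
    [[-20,35,0],[0,0,0],0.8],
    [[-40,70,0],[0,0,0],0.8],
    [[-60,105,0],[0,0,0],0.8],
    [[-70,140,0],[0,0,0],0.8],
    [[-70,170,0],[0,0,0],0.8]
  ]
}}

```text
time_s: 32.97
ee_pos: [380.6, 57.0, 472.4]
ee_rot: [179.3, 1.1, -119.3]
force: [1.1, -0.9, -0.1]
gripper_width: 72.8
```

```bash
python3 - <<'E'
from h import *
s,f=grab('scene'); im=np.asarray(f['pixels'])[...,::-1]
cv2.imwrite('pics/s31.png',cv2.resize(im[165:295,215:435],None,fx=3.6,fy=3.6,interpolation=cv2.INTER_CUBIC))
cv2.imwrite('pics/s31z.png',cv2.resize(im[165:225,230:310],None,fx=9,fy=9,interpolation=cv2.INTER_CUBIC))
s,f=grab('top'); im=np.asarray(f['pixels'])[...,::-1]
cv2.imwrite('pics/t31.png',cv2.resize(im[190:370,220:480],None,fx=3,fy=3,interpolation=cv2.INTER_CUBIC)); print(s['time_s'],s['ee_pos'])
E
```

```text
33.0167 [381.66668624  60.48096617 472.45548758]
```

View pics/s31z.png

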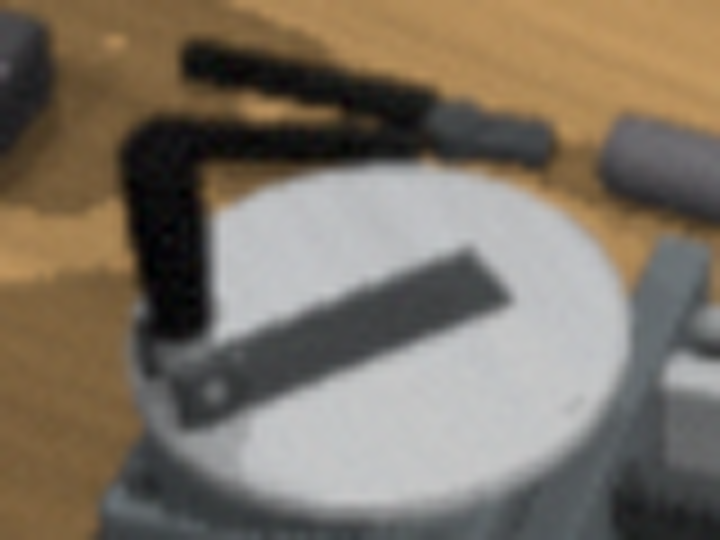

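View pics/t31.png

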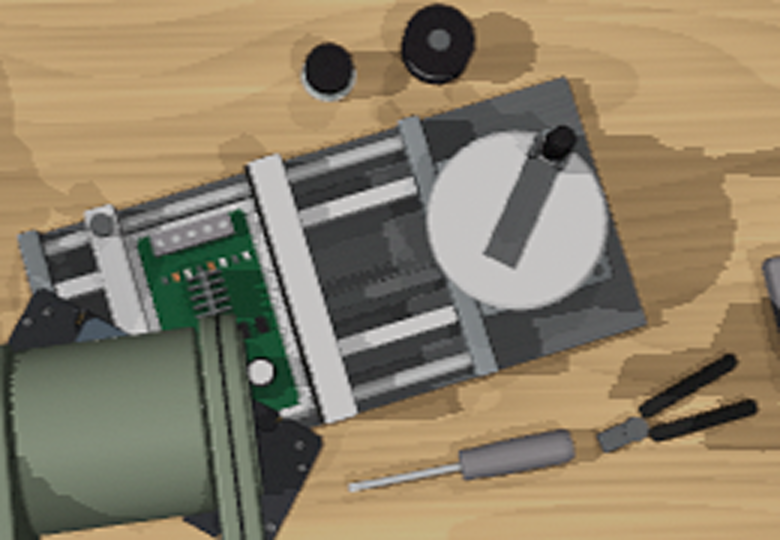

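View pics/s31.png

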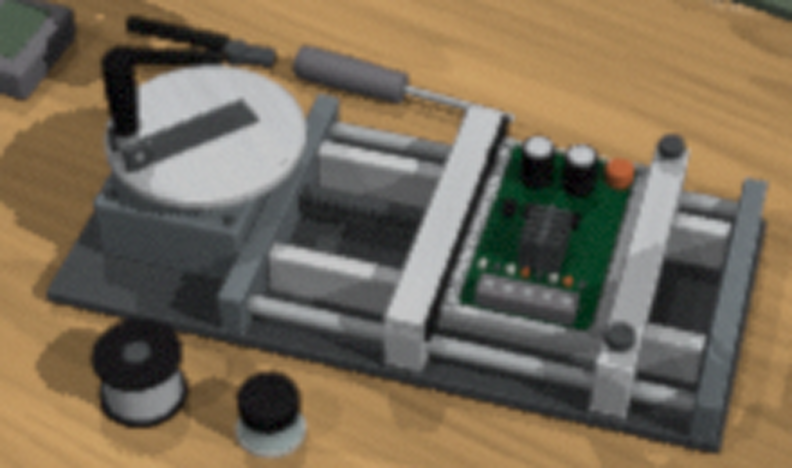

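Clean view: only the grip's lean is worth measuring more exactly. I'll do it in both fixed cameras.

```bash
python3 - <<'E'
from h import *
s,f=grab('top'); im=np.ascontiguousarray(np.asarray(f['pixels'])[...,::-1]); hsv=cv2.cvtColor(im,cv2.COLOR_BGR2HSV)
m=((hsv[...,1]<40)&(hsv[...,2]>185)).astype(np.uint8)*255
m[:,:362]=0;m[:,425:]=0;m[:230]=0;m[296:]=0
m=cv2.morphologyEx(m,cv2.MORPH_OPEN,np.ones((3,3)))
cs,_=cv2.findContours(m,cv2.RETR_EXTERNAL,cv2.CHAIN_APPROX_NONE); h=cv2.convexHull(max(cs,key=cv2.contourArea))
P=np.array([onplane(s,f,p[0]+0.0,90)[:2] for p in h]); from scipy.optimize import least_squares
c=least_squares(lambda q:np.linalg.norm(P-q,axis=1)-64.5,[516,-175.5],loss='cauchy',f_scale=.7).x; print('wheel',c)
# slot centreline
sl=((hsv[...,2]<140)&(hsv[...,2]>55)&(hsv[...,1]<60)).astype(np.uint8)*255
mk=np.zeros_like(sl); cc=proj(s,f,[*c,90]); cv2.circle(mk,(int(cc[0]),int(cc[1])),22,255,-1); sl&=mk
ys,xs=np.nonzero(sl); W=np.array([onplane(s,f,(x,y),90)[:2] for x,y in zip(xs,ys)]); 
v=cv2.fitLine(W.astype(np.float32),cv2.DIST_HUBER,0,.01,.01).ravel(); a=np.degrees(np.arctan2(v[1],v[0])); print('slot dir',a, len(W))
d=(hsv[...,2]<50).astype(np.uint8)*255; d[:,:397]=0;d[:,416:]=0;d[:228]=0;d[252:]=0
cs,_=cv2.findContours(d,cv2.RETR_EXTERNAL,cv2.CHAIN_APPROX_NONE); g=max(cs,key=cv2.contourArea); print(cv2.minEnclosingCircle(g),cv2.boundingRect(g))
np.set_printoptions(suppress=True,precision=1)
a=-abs(a) if abs(a)<90 else 180-abs(a)
for ang in (-28,-30):
  u=np.array([np.cos(np.radians(ang)),np.sin(np.radians(ang))]); hg=c+52*u
  for z in (114,174): print(ang,z,proj(s,f,[*hg,z]),'zoom',(proj(s,f,[*hg,z])-[220,190])*3)
cv2.imwrite('pics/t32.png',cv2.resize(im[225:260,390:425],None,fx=16,fy=16,interpolation=cv2.INTER_CUBIC))
E
```

```text
wheel [ 515.81364896 -177.8729183 ]
slot dir -26.511967 438
((404.74139404296875, 236.87930297851562), 6.53477144241333) (399, 232, 13, 12)
-28 114 [404.5 240.1] zoom [553.5 150.3]
-28 174 [408.4 236.2] zoom [565.1 138.5]
-30 114 [405.3 240.5] zoom [555.8 151.4]
-30 174 [409.2 236.6] zoom [567.5 139.7]
```

View pics/t32.png

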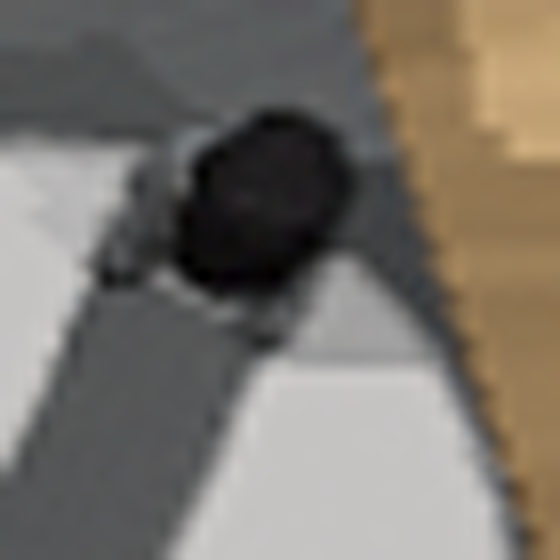

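The two fixed views disagree on whether a few degrees of inward lean remain. To be sure, I'll push the grip gently outward to its stop once more, with shut fingers from the inside. The push is purely radial, so it does not turn the wheel.

>>> {"op": "jog_arm", "data": {
  "series": [
    [[22,-36,0],[0,0,0],0],
    [[44,-72,0],[0,0,0],0],
    [[66,-108,0],[0,0,0],0],
    [[88,-144,0],[0,0,0],0],
    [[110,-180,-10],[0,0,0],0]
  ],
  "squeeze": 10
}}

```text
time_s: 33.53
ee_pos: [492.1, -124.0, 463.7]
ee_rot: [179.5, 1.1, -119.2]
force: [0.5, 0.1, 0.7]
gripper_width: 42.5
```

>>> {"op": "jog_arm", "data": {
  "series": [
    [[15,-26,-10],[0,0,0],0],
    [[30,-52,-20],[0,0,0],0],
    [[35,-62,-30],[0,0,0],0],
    [[35,-62,-40],[0,0,0],0],
    [[35,-62,-45],[0,0,0],0]
  ]
}}

```text
time_s: 33.95
ee_pos: [526.4, -186.7, 416.2]
ee_rot: [179.2, 1.0, -119.3]
force: [-0.0, 0.1, -0.7]
gripper_width: 9.4
```

```bash
python3 -c "
from h import *
s,f=grab('wrist','w33.png'); print(s['time_s'],s['ee_pos'],s['ee_rot'],s['gripper_width'])
t=np.array([527.1,-181.5,336]); print('to go',t-s['ee_pos'])
v=(Ro.from_euler('xyz',[180,0,-117.5],degrees=True)*Ro.from_euler('xyz',s['ee_rot'],degrees=True).inv()).as_rotvec(); print(v)"
```

```text
33.95 [ 526.41020962 -186.73460247  416.24703204] [ 179.21234854    1.03164365 -119.2952703 ] 9.436136735895994
to go [  0.68979038   5.23460247 -80.24703204]
[-0.02237738 -0.00352961  0.03120828]
```

View pics/w33.png

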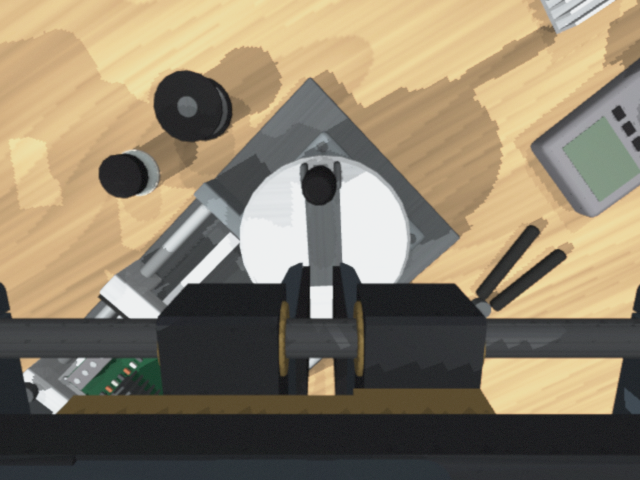

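```bash
python3 - <<'E'
from h import *
s,f=grab('wrist'); im=np.ascontiguousarray(np.asarray(f['pixels'])[...,::-1]); print(s['ee_pos'],s['ee_rot'],s['qvel'].round(1))
cv2.imwrite('pics/w34.png',cv2.resize(im[135:275,230:420],None,fx=4,fy=4,interpolation=cv2.INTER_CUBIC))
a=np.radians(-28); 
for c in ((515.8,-176.5),(517.5,-176.5)):
  for z in (90,102,114,174):
    p=proj(s,f,[c[0]+52*np.cos(a),c[1]+52*np.sin(a),z]); print(c,z,p.round(1),((p-[230,135])*4).round(0))
  print('c',((proj(s,f,[*c,90])-[230,135])*4).round(0))
E
```

```text
[ 526.09570695 -185.80705696  416.12045307] [ 179.16995944    1.02806449 -119.22265426] [ 1.4 -1.6 -1.   0.1  1.7  0. ]
(515.8, -176.5) 90 [324.4 173.7] [378. 155.]
(515.8, -176.5) 102 [324.2 175.4] [377. 162.]
(515.8, -176.5) 114 [324.  177.3] [376. 169.]
(515.8, -176.5) 174 [322.8 189.7] [371. 219.]
c [383. 432.]
(517.5, -176.5) 90 [323.3 171.6] [373. 146.]
(517.5, -176.5) 102 [323.  173.2] [372. 153.]
(517.5, -176.5) 114 [322.8 175.1] [371. 160.]
(517.5, -176.5) 174 [321.2 186.9] [365. 208.]
c [379. 424.]
```

View pics/w34.png

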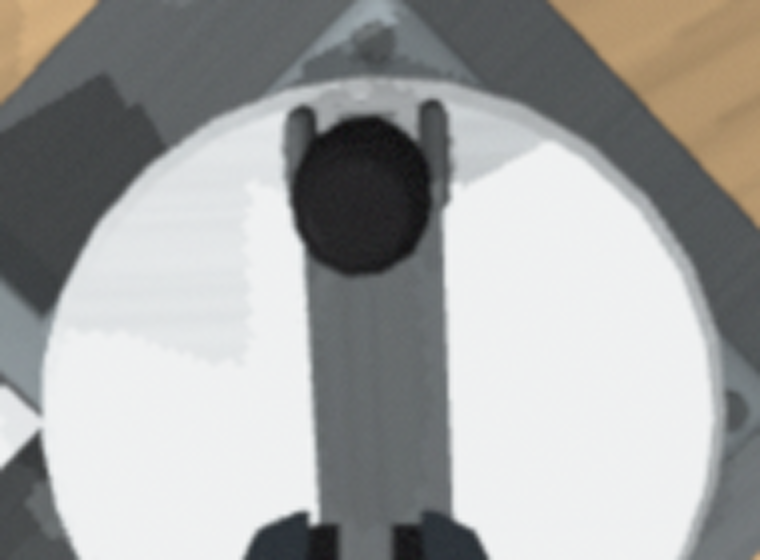

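In this near-vertical view the grip's top centre is at zoom (361,205), against (365,208) predicted for an exactly vertical handle on this wheel centre. That puts it within about 1° of upright, so no second push is needed. I'll retreat and hand in.

>>> {"op": "jog_arm", "data": {
  "series": [
    [[0,0,20],[0,0,0],0.3],
    [[0,0,45],[0,0,0],0.3],
    [[-20,0,70],[0,0,0],0.3],
    [[-40,0,80],[0,0,0],0.3],
    [[-40,0,80],[0,0,0],0.3]
  ]
}}

```text
time_s: 34.47
ee_pos: [483.3, -183.7, 502.1]
ee_rot: [179.6, 1.1, -119.1]
force: [0.5, 0.3, -0.2]
gripper_width: 27.3
```

>>> {"op": "jog_arm", "data": {
  "series": [
    [[0,0,0],[0,0,0],0.3],
    [[0,0,0],[0,0,0],0.3],
    [[0,0,0],[0,0,0],0.3],
    [[0,0,0],[0,0,0],0.3],
    [[0,0,0],[0,0,0],0.3]
  ]
}}

```text
time_s: 34.88
ee_pos: [483.8, -183.6, 501.2]
ee_rot: [179.5, 1.0, -119.1]
force: [0.2, -0.6, 0.5]
gripper_width: 27.4
```

```bash
python3 - <<'E'
from h import *
s,f=grab('scene','final.png'); print(s['time_s'],s['force']); print(env.job_done())
E
```

```text
34.8833 [ 0.15706734 -0.59601573  0.52569338]
the job is handed in; nothing more can be done
None
```

View pics/final.png

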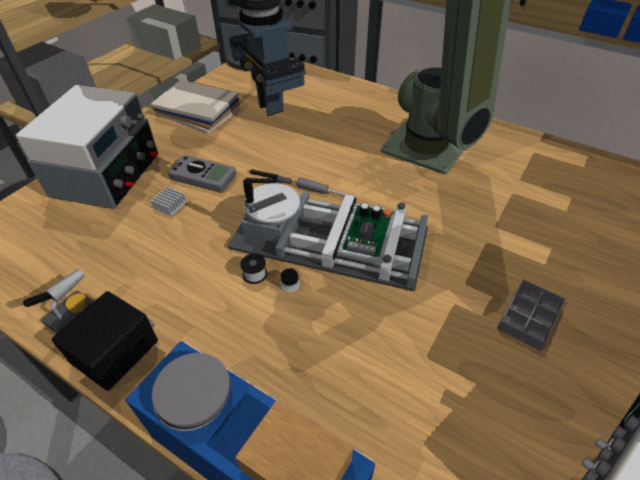

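I swung the handle up and pushed it to its stop, then wound the wheel clockwise about 1.1 turns with one regrasp. The board is squared and held between the jaw and the rear rail. I then let go, backed the arm clear, and handed the job in at about 35 s.

**Last checks**
- **Clamping:** winding force at the handle ended at about 11.3 N, against about 7.8 N running drag. That suggests roughly 17 N of clamping, inside the 10–35 N range.
- **Board:** before the last small tightening, the top view showed the board square to the rail with the cushion along its edge. Later views look unchanged, but the arm partly hid the board from above in the last top view.
- **Handle:** an almost straight-down wrist view put it within about 1° of upright.
- **Rest of the bench:** nothing else appears to have moved, and the arm was touching nothing.

**Where the checks disagreed**
- **Clamping:** before the final tightening, the tool's turned angle suggested about 23 N while the force suggested about 15 N. The tool was tilting slightly under load, so I went by the force.
- **Handle lean:** the scene camera suggested a lean of about 2° and the top camera up to about 5°. I trusted the closer wrist view and did not push the handle again.

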